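# Clamp a block in the wing-nut jig

## Task

Push the loose wooden block along its slot in the clamping jig until its end is fully home against the end stop, then stroke the wings of the brass wing nut round clockwise with the fingertips, again and again, until it will turn no further and the steel strap holds the block down. The block is only pushed, never picked up; leave the tea glass, the sanding block and the roll of black tape where they stand.

Things in the scene. Friction and masses are not known exactly. Their poses are not given: they have to be found in the camera images.
- jig: Plywood clamping jig fixed to the bench: board 180 (x) x 150 (y) x 16 mm, origin at the centre of its underside, at bench height. A slot 37 mm wide runs along x, centre line y = +30 mm, between two dark rails 10 mm wide and 10 mm high from x = -5 to +60 mm. The board in front of the rails (x = -90 to -5 mm) is bare. The steel stud (10 mm thick, top 76 mm above the bench) is at x = +30, y = -35 mm.
- stop_face (a point): Middle of the end stop's near face, 7 mm above the board, at jig x = +60, y = +30 mm; the dark stop is 60 mm wide and 14 mm high. The block is pushed along the jig's +x until it meets this face.
- block: Loose pine block 34 x 90 (its own y) x 18 mm, origin at the centre of its underside. It lies flat on the board in the slot, long axis along the jig's x. Its near end sticks out of the rails towards the jig's -x even when home (centre then at jig x = +15, y = +30 mm, near end at x = -30 mm). At the start it is 25 to 45 mm short of the stop.
- strap: Flat steel strap 28 mm (jig x) x 128 mm (jig y) x 7 mm, across the block and the heel block; origin on the stud axis at its underside. It goes down 0.75 mm for each radian the wing nut is tightened, 6 mm in all, and presses on the block only at the end.
- wing_nut (a joint): Angle of the wing nut in rad: grows as it is turned clockwise seen from above (tightened). 0 is loosest; 8.0 is fully tight, at a hard stop. It starts between 0.6 and 3.0 and stays where it is left; turning it takes about 0.04 N m (1.5 N at the wings).
- nut_centre (a point): Point on the nut's (stud's) upright axis at the nut's underside, on the washer; the nut sinks with the strap. The brass hub is 23 mm across and 16 mm high, its two wings are 6 mm thick, point opposite ways, reach 34 mm from the axis, and stand from 10 to 34 mm above this point.
- wing_a (a point): Tip of one wing: 34 mm from the axis, 22 mm above the nut's underside; turns with the nut.
- wing_b (a point): Tip of the opposite wing: 34 mm from the axis, 22 mm above the nut's underside; turns with the nut.
- lamp_post (a point): Foot of the black desk lamp's upright axis, at bench height: the lamp's round base (160 mm across, 25 mm high) is centred here and its post and arms rise from it to over 0.4 m, the arms and shade going up and away from the robot. An obstacle: pass in front of it, on the robot's side.
- tea_glass: Bystander: glass of tea, 62 mm across, 86 mm high, origin at the centre of its underside.
- sanding_block: Bystander: brown sanding block 65 x 105 x 36 mm, origin at the centre of its underside.
- black_tape: Bystander: roll of black electrical tape lying flat, 57 mm across, 19 mm high, origin at the centre of its underside.

How it is judged:
On the way, in this order (a step that is already met when the one before it is completed fails the run):
1. the block is home against the end stop (within 3 mm) while the strap is still loose (x of block in the frame of jig between 0.012 and 0.018 m and y of block in the frame of jig between 0.024 and 0.036 m and value of joint wing_nut below 7 rad), for 0.2 s.
2. the wing nut is tight, with the block still home (x of block in the frame of jig between 0.012 and 0.018 m and y of block in the frame of jig between 0.024 and 0.036 m and value of joint wing_nut above 7.75 rad), for 0.2 s.
At the end, for the whole second after the job is handed in: The block lies flat in the slot with its end within 3 mm of the end stop, the wing nut is within 0.25 rad of its tight stop, and the strap presses on the block (over 0.5 N) (all of step 2 and contact force between strap and block above 0.5 N and linear speed of block below 0.01 m/s and angle between block's own z axis and vertical below 0.05 rad); the robot touches nothing.
It fails at once if the block is picked up or tipped (raised more than 8 mm or tilted more than 0.25 rad) (height (world z) of block above 0.024 m or angle between block's own z axis and vertical above 0.25 rad).
It fails at once if the tea glass is moved more than 20 mm or tipped (distance of tea_glass from where it was at the start of the episode above 0.02 m or angle between tea_glass's own z axis and vertical above 0.3 rad).
It fails at once if the sanding block is moved more than 20 mm (distance of sanding_block from where it was at the start of the episode above 0.02 m or angle between sanding_block's own z axis and vertical above 0.3 rad).
It fails at once if the roll of black tape is moved more than 20 mm (distance of black_tape from where it was at the start of the episode above 0.02 m or angle between black_tape's own z axis and vertical above 0.3 rad).
It also fails if it takes over 67 s, if anything falls off the work surface, if the arm or the gripper's body presses on something with over 40 N, if the wrist force passes 120 N, or if a joint passes its speed limit or range.

## Robot

A 6-joint arm with a two-finger parallel gripper is mounted at the origin on a cart in front of the work surface, level with it; the furniture and walls round the work are solid. World frame = base frame: x ahead of the robot, y to its left, z up, the work surface at z = 0. Lengths are in m, angles in rad, forces in N, time in s.
With the tool pointing down it reaches from about 0.375 to 0.975 m from the base axis. Payload 3.8 kg.
Tool frame: the origin (TCP) lies on the centre line of the jaws, within the pads' length; the fingertips stand 8 mm ahead of it and the grasp point (between the pads) lies 11 mm behind it; z points along the fingers, y is the direction in which the jaws open and shut (so a half turn about z gives the same grasp; the last joint's range is limited). The gripper opens to 85 mm and grips with 20 to 120 N. Pads are 22 mm wide; open, the fingers measure 114 mm over their backs; the gripper's body (76 mm by 85 mm) begins 54 mm behind the grasp point. The pads swing forward as they close: fully open they stand 13 mm farther back than shut.
Start: joints at [1.08, 0.264, 1.604, -0, 1.274, -0.037], TCP at [0.296, 0.607, 0.239] pointing down, gripper open.
Joint ranges: [-2.63, 2.63], [-0.94, 2.18], [0.31, 2.57], [-1.31, 4.45], [0, 2.66], [-2.55, 2.55]. Speed limits (rad/s): [2.57, 2.57, 3.14, 3.14, 3.14, 3.14].

## Interface

Orientations are given as a rotation vector (axis times angle).
In Python, from workcell import * gives the robot as it stands.
- The arm moves only by the tool play_rows, never from a script. Its arguments are lists of equal length, an entry for each row: "slide": the shift along the tool's x, y, z in cm, a list of three; "delta_rot": the turn, a rotation vector about the tool's x, y, z in rad, a list of three. In form: {"slide": [[x, y, z], ...], "delta_rot": [[wx, wy, wz], ...]}. A call has 1 to 12 rows; each row is the pose to reach, as a shift and turn from the pose measured when the call began, along the tool's axes at that moment; what a row does not reach only later rows make up. A row lasts 1/12 s, in which the tool goes at most 41.7 mm and 7.16 degrees, less where a joint would pass 70% of its speed; a pose out of reach is approached as far as the arm can. A call with a gripper value outside its range is refused whole. "hand" is the opening, from 0 (shut) to 1 (fully open), set as the call begins (left out, the last holds). The fingers move at their own pace and stop on an object; "force" is the grip in N (left out, the last holds). Time passes only in rows, so rows that repeat a pose let the fingers close. It gives the time, the measured TCP pose, the force and the opening at its end, in the units of the state.
- read_state(): the state, without advancing time (a new reading comes with each control period).
- read_camera(name): name is "side" or "top"; returns a dict with "image" (420x560x3 uint8, red, green, blue), "depth" (420x560 float32, m along the optical axis (not along the pixel's ray), 0 where there is no reading), "fovy" (degrees; the focal length in pixels is half the picture's height over the tangent of half this angle, whatever the lens; pixels are square), "cx", "cy" (the principal point, pixels), "k1" (the pictures are not rectified: a ray, as slopes to the right and down, at radius r is drawn at 1 + k1 r^2 times it, then the intrinsics apply), "world_from_camera" (4x4, takes a point from camera to world coordinates). Camera axes: x right, y up, looking along -z (the intrinsics and any distortion apply to the point x, -y, -z); pixel columns grow to the right and rows downward; lengths in m; the calibration is good to about 2 mm. A picture is of the moment at which its call begins.
- finish_job(): hands the job in, once; it reports no verdict.
Trained networks look in a picture, given as the dict that the camera call returned (one of the last four; its "shot" number tells which), for a name from the list of things; names that differ only in an ending like _2 or _b are one class to them, and where a whole thing is asked for, a point or a joint stands for the part that bears it (a point fixed in the world has none). Each returns a list of dicts, best first, with "conf" (0 to 1); they miss things now and then, are a little off and sometimes report something else, mostly with a low value. They report only what shows in the picture. A call takes as long as a camera call.
- spot_in(target, picture): "bbox" ([centre column, centre row, width, height] in pixels, round what is visible of it).
- landmark_of(target, picture): "at" ([column, row] in pixels: a listed point, or the origin of a listed thing).
The state is a dict: "time": time; "q": joint angles; "joint_vel": joint speeds; "joint_torque": joint torques, N m; "tool_pos": TCP position; "tcp_rot": TCP orientation; "wrist_force": force on the tool from outside, world axes, zero at the start; "torque": the same for the moment, N m; "width": opening from 0.0 (shut) to 1.0 (fully open).
Only numpy, scipy, OpenCV 4.12 (cv2) and the standard library are available. Lean on these libraries where they do the work, as an engineer would, in place of code of your own. Each camera call takes 0.05 s, during which the arm holds its last target.

## Working session

There is one attempt and no reset: what is moved stays moved. The work goes in short steps, Python scripts to look and compute and a tool call to move; the robot and the scene stay as the last step left them, time stands still between calls to the robot, and variables do not carry over. Pictures are saved under pics/ and viewed, and the job is handed in when it is done.

Besides the shell and the picture viewer there is one more tool, called after "Emit:" by a JSON object that holds its "op" and its "data", one argument or row to a line. play_rows: Moves the arm, as the interface text tells. Its arguments: {"type":"object","properties":{"slide":{"type":"array"},"delta_rot":{"type":"array"},"hand":{"type":"number"},"force":{"type":"number"}},"required":["slide","delta_rot"]}

```bash
ls; mkdir -p pics; cat > h.py <<'E'
from workcell import *
import numpy as np, cv2
from scipy.spatial.transform import Rotation as R
def K(c):
    f=c["image"].shape[0]/2/np.tan(np.radians(c["fovy"])/2); return f
def ray(c,u,v):
    f=K(c); k=c["k1"]; xd=(u-c["cx"])/f; yd=(v-c["cy"])/f
    x,y=xd,yd
    for _ in range(30):
        s=1+k*(x*x+y*y); x,y=xd/s,yd/s
    T=np.array(c["world_from_camera"]); d=T[:3,:3]@np.array([x,-y,-1]); return T[:3,3],d
def at_z(c,u,v,z):
    o,d=ray(c,u,v); return o+d*(z-o[2])/d[2]
def at_depth(c,u,v):
    o,d=ray(c,u,v); D=c["depth"][int(round(v)),int(round(u))]; return o+d*D
def proj(c,p):
    T=np.array(c["world_from_camera"]); q=T[:3,:3].T@(np.array(p)-T[:3,3]); x=q[0]/-q[2]; y=-q[1]/-q[2]
    s=1+c["k1"]*(x*x+y*y); f=K(c); return np.array([c["cx"]+f*x*s,c["cy"]+f*y*s])
def save(c,n,img=None):
    cv2.imwrite("pics/"+n,cv2.cvtColor(c["image"] if img is None else img,cv2.COLOR_RGB2BGR))
E
python3 - <<'E'
from h import *
np.set_printoptions(precision=4,suppress=True)
s=read_state(); print(s)
for n in ["top","side"]:
    c=read_camera(n); save(c,n+"0.png"); print(n,c["fovy"],c["k1"],np.array(c["world_from_camera"]))
    for t in ["jig","stop_face","block","nut_centre","wing_a","wing_b","strap","lamp_post","tea_glass","sanding_block","black_tape"]:
        for r in landmark_of(t,c)[:2]:
            u,v=r["at"]; print(t,round(r["conf"],2),np.round([u,v],1),at_depth(c,u,v))
E
```

```text
pics
{'time': 0.0, 'q': array([ 1.0801,  0.2647,  1.6054,  0.    ,  1.2737, -0.037 ]), 'joint_vel': array([-0.0009, -0.0006,  0.0017, -0.001 , -0.001 , -0.0007]), 'joint_torque': array([  0.0008, -51.5141, -36.7308,   0.    ,   0.0133,   0.    ]), 'tool_pos': array([0.2956, 0.606 , 0.238 ]), 'tcp_rot': array([-0.7065, -3.0605,  0.0034]), 'wrist_force': array([-0.1292,  0.2581, -0.3535]), 'torque': array([-0.0421,  0.0214, -0.0262]), 'width': 0.999397885316417}
top 45.75010863792805 0.026483417159207535 [[-0.3837  0.8943 -0.2302  0.3868]
 [-0.9235 -0.3722  0.093  -0.036 ]
 [-0.0025  0.2483  0.9687  1.0408]
 [ 0.      0.      0.      1.    ]]
jig 0.61 [340.6 263.5] [ 0.4708 -0.2128  0.0179]
stop_face 0.79 [328.6 230.2] [ 0.5439 -0.2182  0.0203]
block 0.87 [324.9 272.6] [ 0.4647 -0.1729  0.0358]
nut_centre 0.66 [360.5 241.7] [ 0.4914 -0.2592  0.0647]
nut_centre 0.63 [330.1 269.7] [ 0.4661 -0.185   0.0353]
wing_a 0.61 [342.3 238.3] [ 0.5141 -0.2326  0.0449]
wing_a 0.48 [380.  242.1] [ 0.4778 -0.3002  0.0435]
wing_b 0.61 [342.3 238.3] [ 0.5141 -0.2326  0.0449]
wing_b 0.48 [380.  242.1] [ 
[... 541 characters left out ...]
_face 0.84 [336.1 227.1] [ 0.5492 -0.2092  0.0298]
nut_centre 0.54 [385.4 222.8] [ 0.4832 -0.2863  0.0806]
nut_centre 0.46 [368.6 232.9] [ 0.4917 -0.2534  0.0521]
wing_a 0.73 [357.  230.3] [ 0.5119 -0.2375  0.0472]
wing_a 0.63 [384.1 221.8] [ 0.4861 -0.2846  0.0822]
wing_b 0.73 [357.  230.3] [ 0.5119 -0.2375  0.0472]
wing_b 0.63 [384.1 221.8] [ 0.4861 -0.2846  0.0822]
strap 0.96 [368.7 232.9] [ 0.4916 -0.2536  0.0521]
lamp_post 0.19 [384.4 223.3] [ 0.4835 -0.2839  0.0803]
tea_glass 0.59 [297.9 263.5] [ 0.5132 -0.0833  0.0492]
tea_glass 0.43 [352.1 192.5] [ 0.6036 -0.293   0.0335]
sanding_block 0.9 [352.3 191.4] [ 0.6051 -0.2944  0.0351]
black_tape 0.61 [306.9 200.7] [ 0.6564 -0.2012  0.0005]
```

```bash
python3 - <<'E'
import cv2
for n in ["top","side"]:
    i=cv2.imread(f"pics/{n}0.png"); c=i[140:320,240:440]; cv2.imwrite(f"pics/{n}0c.png",cv2.resize(c,None,fx=3.3,fy=3.3,interpolation=cv2.INTER_CUBIC))
E
```

```text
(no output)
```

View pics/top0.png

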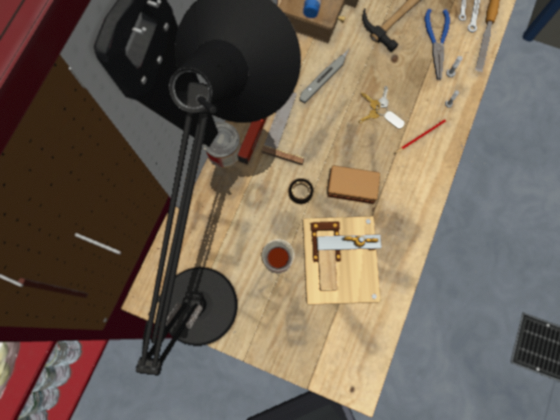

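View pics/side0.png

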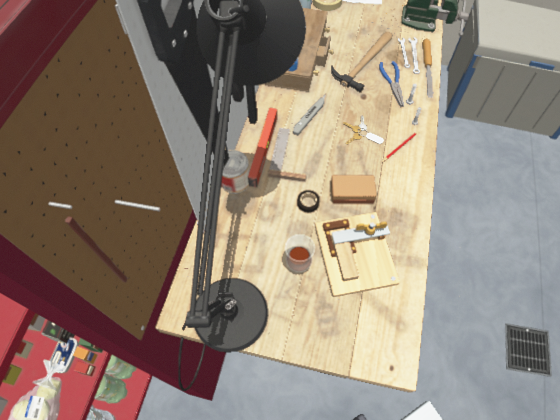

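```bash
ls pics
```

```text
side0.png
side0c.png
top0.png
top0c.png
```

View pics/top0c.png

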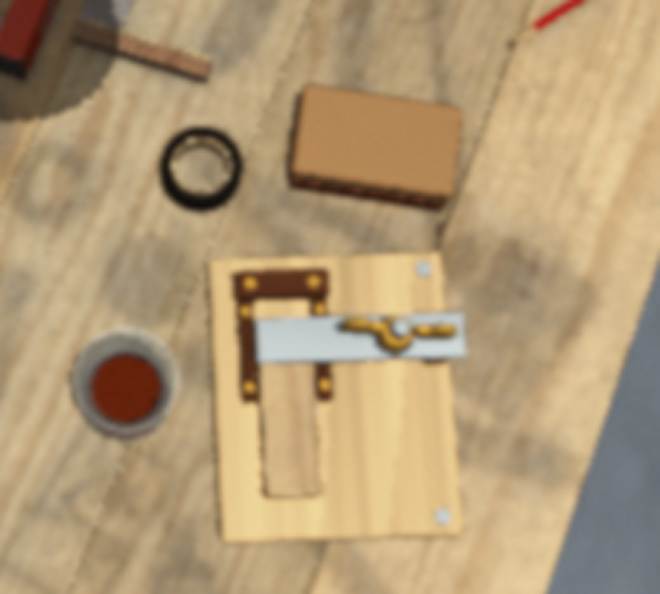

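View pics/side0c.png

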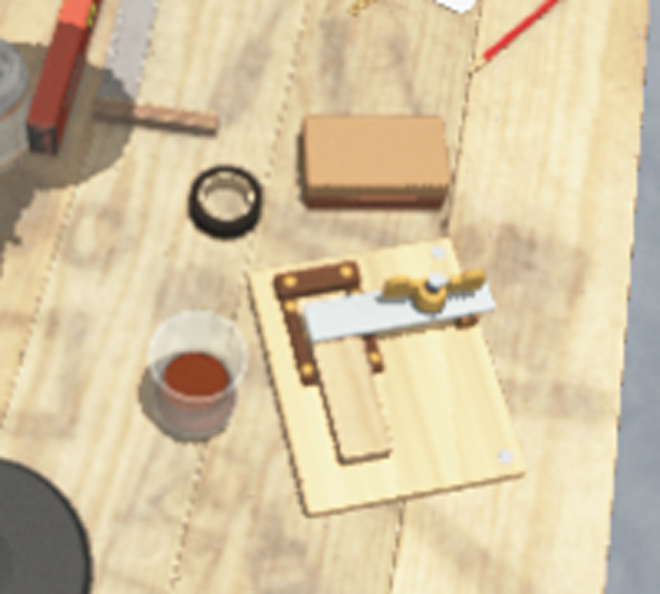

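```bash
cat > m.py <<'E'
from h import *
np.set_printoptions(precision=4,suppress=True)
from scipy.optimize import least_squares
def fitjig(cs,pts):
    L=np.array([[.09,.075],[.09,-.075],[-.09,-.075],[-.09,.075]])
    def f(p):
        r=[]
        c,s=np.cos(p[2]),np.sin(p[2])
        for cam,P in zip(cs,pts):
            for l,uv in zip(L,P):
                w=[p[0]+c*l[0]-s*l[1],p[1]+s*l[0]+c*l[1],.016]
                r+=list(proj(cam,w)-uv)
        return np.array(r)
    return f
E
python3 - <<'E'
from m import *
ct=read_camera("top"); cs=read_camera("side")
cv=lambda P:[np.array([240+(x+.5)/3.3-.5,140+(y+.5)/3.3-.5]) for x,y in P]
PT=cv([(210,262),(440,253),(462,535),(222,541)]); PS=cv([(248,272),(450,240),(525,470),(308,513)])
for cams,P in (([ct],[PT]),([cs],[PS]),([ct,cs],[PT,PS])):
    f=fitjig(cams,P); r=least_squares(f,[.47,-.21,0]); print(r.x,r.fun)
p=r.x
def loc(w): 
    c,s=np.cos(p[2]),np.sin(p[2]); d=np.array(w[:2])-p[:2]; return np.array([c*d[0]+s*d[1],-s*d[0]+c*d[1]])
for q in cv([(265,494),(322,494)]): print("block near top",loc(at_z(ct,*q,.034)))
for q in cv([(340,460),(390,453)]): print("block near side",loc(at_z(cs,*q,.034)))
for z in(.07,.075):
  for q in cv([(340,323),(455,330)]): print("wing t",z,loc(at_z(ct,*q,z)))
  for q in cv([(385,287),(485,275)]): print("wing s",z,loc(at_z(cs,*q,z)))
E
```

```text
[ 0.4792 -0.2169 -0.3647] [-0.7445 -1.1553  0.4748 -0.4671  0.8323  0.5746 -0.58    0.861 ]
[ 0.4815 -0.217  -0.3662] [-0.5744 -0.3331  0.1968 -0.9455  0.948   0.6418 -0.5611  0.335 ]
[ 0.4802 -0.2169 -0.3654] [-0.9157 -1.6169  0.2902 -0.8791  0.5732  0.1253 -0.8239  0.3577 -0.3204
  0.1271  0.4677 -0.5415  1.3128  1.1083 -0.2098  0.8709]
block near top [-0.0632  0.0471]
block near top [-0.0641  0.0125]
block near side [-0.0632  0.0488]
block near side [-0.0646  0.0159]
wing t 0.07 [0.034  0.0001]
wing t 0.07 [ 0.0278 -0.0685]
wing s 0.07 [ 0.0353 -0.0024]
wing s 0.07 [ 0.0317 -0.0701]
wing t 0.075 [0.0331 0.0008]
wing t 0.075 [ 0.0269 -0.0674]
wing s 0.075 [ 0.033 -0.001]
wing s 0.075 [ 0.0293 -0.0683]
```

```bash
python3 - <<'E'
from m import *
ct=read_camera("top"); cs=read_camera("side")
# lamp base centre approx top (197,305), side (230,313), z .025
print(at_z(ct,199,306,.025),at_z(cs,230,313,.025), at_depth(ct,225,320),at_depth(cs,255,330))
for c,n in((ct,"t"),(cs,"s")):
    p=[]
    # high points near the lamp: list depth-based points with z>.05 & x in range
    f=0
    for v in range(0,420,6):
        for u in range(60,320,6):
            if c["depth"][v,u]>0:
                w=at_depth(c,u,v)
                if w[2]>.05: p.append(w)
    p=np.array(p)
    for y0 in np.arange(-.4,.6,.1):
        m=p[(p[:,1]>y0)&(p[:,1]<y0+.1)]
        if len(m): i=m[:,0].argmin(); print(n,round(y0,1),"minx pt",m[i],"n",len(m))
# tea glass
print(at_z(ct,277,257,.086),at_z(cs,299,246,.086))
s=read_state();print(R.from_rotvec(s["tcp_rot"]).as_matrix())
E
```

```text
[0.5014 0.0858 0.025 ] [0.5014 0.0886 0.025 ] [0.4565 0.0483 0.0157] [0.4457 0.0615 0.0191]
t -0.4 minx pt [ 0.9785 -0.3817  0.0584] n 27
t -0.2 minx pt [ 0.5046 -0.1081  0.0739] n 237
t -0.1 minx pt [ 0.5015 -0.0815  0.0844] n 396
t -0.0 minx pt [0.444  0.0997 0.3817] n 526
t 0.1 minx pt [0.4066 0.1294 0.3465] n 297
t 0.2 minx pt [0.5215 0.2837 0.2156] n 99
s -0.4 minx pt [ 0.9643 -0.3955  0.0544] n 5
s -0.3 minx pt [ 0.9157 -0.2017  0.108 ] n 6
s -0.2 minx pt [ 0.5106 -0.1155  0.076 ] n 120
s -0.1 minx pt [ 0.5381 -0.074   0.0721] n 303
s -0.0 minx pt [0.4448 0.0996 0.3827] n 474
s 0.1 minx pt [0.4075 0.1279 0.3292] n 523
s 0.2 minx pt [0.5178 0.29   0.0553] n 261
s 0.3 minx pt [0.5308 0.3039 0.296 ] n 15
[ 0.5238 -0.0929  0.086 ] [ 0.5326 -0.0971  0.086 ]
[[-0.8988  0.4384 -0.    ]
 [ 0.4384  0.8988 -0.    ]
 [ 0.     -0.     -1.    ]]
```

```bash
python3 - <<'E'
from m import *
for n in("top","side"):
    c=read_camera(n)
    L=[]
    for v in range(0,420,2):
        for u in range(60,320,2):
            if c["depth"][v,u]>0:
                w=at_depth(c,u,v)
                if w[2]>.04 and -.0<w[1]<.4 and np.hypot(*w[:2])<.56 : L.append(w)
    L=np.array(L); r=np.hypot(L[:,0],L[:,1])
    for z in np.arange(.0,.7,.05):
        m=(L[:,2]>z)&(L[:,2]<=z+.05)
        if m.any(): i=np.where(m)[0][r[m].argmin()]; print(n,round(z,2),m.sum(),L[i],round(r[i],3), np.ptp(L[m],axis=0))
E
```

```text
top 0.0 6 [0.4931 0.0791 0.0463] 0.499 [0.0151 0.0057 0.0076]
top 0.05 41 [0.4964 0.0746 0.0933] 0.502 [0.0275 0.0359 0.0337]
top 0.1 63 [0.4758 0.0781 0.1427] 0.482 [0.0456 0.0438 0.0499]
top 0.15 67 [0.4576 0.0905 0.1937] 0.466 [0.0384 0.047  0.0483]
top 0.2 38 [0.4441 0.1073 0.2381] 0.457 [0.0316 0.0277 0.0461]
top 0.25 33 [0.4247 0.1181 0.2937] 0.441 [0.0241 0.0307 0.0459]
top 0.3 122 [0.4034 0.1292 0.3403] 0.424 [0.0513 0.0386 0.0495]
top 0.35 192 [0.4159 0.1245 0.3533] 0.434 [0.0828 0.0702 0.049 ]
top 0.4 223 [0.4619 0.086  0.4023] 0.47 [0.0789 0.0682 0.0495]
top 0.45 196 [0.5098 0.0429 0.4513] 0.512 [0.0492 0.0574 0.049 ]
top 0.5 5 [0.5578 0.001  0.5014] 0.558 [0.002  0.0052 0.005 ]
side 0.0 14 [0.491  0.092  0.0409] 0.5 [0.0118 0.0284 0.0069]
side 0.05 36 [0.4871 0.0843 0.0815] 0.494 [0.0367 0.0361 0.0321]
side 0.1 31 [0.4754 0.0786 0.1434] 0.482 [0.0483 0.039  0.0484]
side 0.15 27 [0.4572 0.09   0.1915] 0.466 [0.0405 0.0378 0.0443]
side 0.2 15 [0.4458 0.1067 0.243 ] 0.458 [0.0259 0.0254 0.046 ]
side 0.25 11 [0.4256 0.1187 0.2945] 0.442 [0.029  0.0231 0.0371]
side 0.3 97 [0.4048 0.1299 0.3421] 0.425 [0.0481 0.0401 0.0427]
side 0.35 258 [0.4138 0.1294 0.3511] 0.434 [0.0855 0.0728 0.0499]
side 0.4 271 [0.4618 0.0851 0.4005] 0.47 [0.0825 0.0703 0.0494]
side 0.45 221 [0.5094 0.0447 0.4504] 0.511 [0.0503 0.0581 0.0489]
side 0.5 4 [0.5557 0.0028 0.5023] 0.556 [0.0033 0.0032 0.0016]
```

```bash
python3 - <<'E'
import cv2
i=cv2.imread("pics/top0.png")[180:400,100:300]; cv2.imwrite("pics/lampt.png",cv2.resize(i,None,fx=2,fy=2))
a=cv2.imread("pics/side0.png")[180:400,130:330]; import numpy as np
cv2.imwrite("pics/lamp.png",np.hstack([cv2.resize(i,None,fx=2,fy=2),cv2.resize(a,None,fx=2,fy=2)]))
E
```

```text
(no output)
```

View pics/lamp.png

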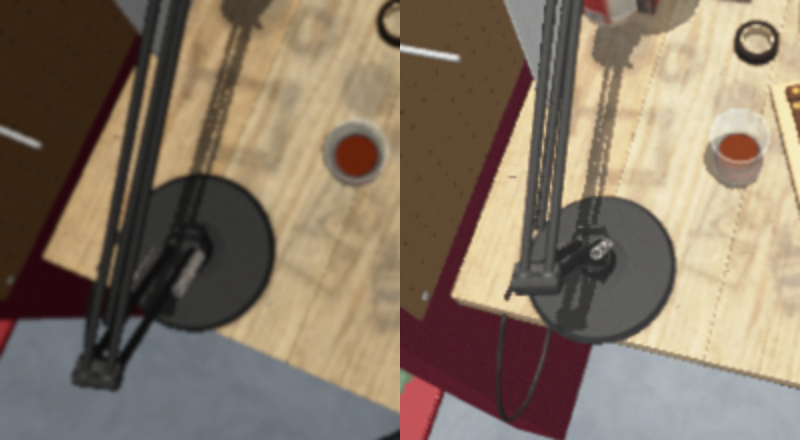

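Emit:
{"op": "play_rows", "data": {
  "slide": [
    [0,-2,-3],
    [0,-4.5,-6],
    [0,-7,-9],
    [0,-10,-12],
    [0,-13,-15],
    [0,-16,-18],
    [0,-19,-20],
    [0,-22,-21],
    [0,-25,-21],
    [0,-25,-21]
  ],
  "delta_rot": [
    [0,0,0],
    [0,0,0],
    [0,0,0],
    [0,0,0],
    [0,0,0],
    [0,0,0],
    [0,0,0],
    [0,0,0],
    [0,0,0],
    [0,0,0]
  ],
  "hand": 0,
  "force": 40
}}

```text
time: 2.33
tool_pos: [0.1846, 0.3788, 0.4523]
tcp_rot: [0.706, 3.06, 0.006]
wrist_force: [0.7, -0.6, 0.3]
width: -0.001
```

```bash
cat > st.py <<'E'
from m import *
s=read_state(); print({k:s[k] for k in("time","q","tool_pos","tcp_rot","wrist_force","torque","width")}); M=R.from_rotvec(s["tcp_rot"]).as_matrix(); print(M)
E
python3 st.py
```

```text
{'time': 2.3333, 'q': array([ 1.0582, -0.2867,  1.7683, -0.0001,  1.6561, -0.0588]), 'tool_pos': array([0.1846, 0.3788, 0.4523]), 'tcp_rot': array([0.7065, 3.0599, 0.006 ]), 'wrist_force': array([ 0.6677, -0.619 ,  0.3133]), 'torque': array([0.031 , 0.0198, 0.0095]), 'width': -0.0012356992493060925}
[[-0.8988  0.4384  0.0021]
 [ 0.4384  0.8988  0.0034]
 [-0.0003  0.004  -1.    ]]
```

```bash
python3 - <<'E'
from m import *
s=read_state(); M=R.from_rotvec(s["tcp_rot"]).as_matrix(); p=s["tool_pos"]
for a in np.linspace(1.117,-.37,17)[1:]:
    r=.405
    w=np.array([r*np.cos(a),r*np.sin(a),.46]); print(np.round(100*M.T@(w-p),1),w)
w=np.array([.4025,-.1552,.12]);print(100*M.T@(w-p))
E
```

```text
[-3.8 -1.8 -0.8] [0.2106 0.346  0.46  ]
[-7.5 -2.3 -0.8] [0.2418 0.3249 0.46  ]
[-11.2  -3.2  -0.8] [0.2709 0.3011 0.46  ]
[-14.7  -4.4  -0.8] [0.2976 0.2747 0.46  ]
[-18.2  -5.9  -0.8] [0.3218 0.2458 0.46  ]
[-21.4  -7.8  -0.8] [0.3433 0.2149 0.46  ]
[-24.5  -9.9  -0.8] [0.3617 0.1821 0.46  ]
[-27.4 -12.3  -0.8] [0.3771 0.1478 0.46  ]
[-30.1 -15.   -0.8] [0.3892 0.1121 0.46  ]
[-32.5 -17.9  -0.8] [0.3979 0.0755 0.46  ]
[-34.6 -21.   -0.8] [0.4032 0.0383 0.46  ]
[-36.4 -24.3  -0.9] [0.405  0.0007 0.46  ]
[-37.9 -27.8  -0.9] [ 0.4033 -0.0369  0.46  ]
[-39.  -31.3  -0.9] [ 0.3982 -0.0741  0.46  ]
[-39.9 -35.   -0.9] [ 0.3896 -0.1108  0.46  ]
[-40.4 -38.7  -0.9] [ 0.3776 -0.1465  0.46  ]
[-42.9792 -38.5719  33.0896]
```

Emit:
{"op": "play_rows", "data": {
  "slide": [
    [-3.8,-1.8,-0.8],
    [-7.5,-2.3,-0.8],
    [-11.2,-3.2,-0.8],
    [-14.7,-4.4,-0.8],
    [-18.2,-5.9,-0.8],
    [-21.4,-7.8,-0.8],
    [-24.5,-9.9,-0.8],
    [-27.4,-12.3,-0.8],
    [-30.1,-15,-0.8],
    [-32.5,-17.9,-0.8],
    [-34.6,-21,-0.8],
    [-36.4,-24.3,-0.9]
  ],
  "delta_rot": [
    [0,0,0],
    [0,0,0],
    [0,0,0],
    [0,0,0],
    [0,0,0],
    [0,0,0],
    [0,0,0],
    [0,0,0],
    [0,0,0],
    [0,0,0],
    [0,0,0],
    [0,0,-0.08]
  ]
}}

```text
time: 3.33
tool_pos: [0.4058, -0.0011, 0.4598]
tcp_rot: [0.583, 3.086, 0.006]
wrist_force: [1.4, 0.0, 0.0]
width: 0.0
```

```bash
cat >> st.py <<'E'
J=np.array([.4802,-.2169]); A=-.3654
def jw(x,y,z): 
    c,s_=np.cos(A),np.sin(A); return np.array([J[0]+c*x-s_*y,J[1]+s_*x+c*y,z])
def cmd(x,y,z): return np.round(100*M.T@(jw(x,y,z)-s["tool_pos"]),2)
d=s["tool_pos"][:2]-J; print("jig frame",np.cos(A)*d[0]+np.sin(A)*d[1],-np.sin(A)*d[0]+np.cos(A)*d[1],"yaw y rel jig",np.arctan2(M[1,1],M[0,1])-A)
E
cat > r.py <<'E'
from st import *
print(cmd(-.095,.03,.3),cmd(-.095,.03,.12),cmd(-.095,.03,.03))
E
python3 r.py
```

```text
{'time': 3.3333, 'q': array([-0.0672, -0.3147,  1.7753,  0.0037,  1.6795, -1.2643]), 'tool_pos': array([ 0.4058, -0.0011,  0.4598]), 'tcp_rot': array([0.5828, 3.0861, 0.0059]), 'wrist_force': array([1.4277, 0.0075, 0.0319]), 'torque': array([ 0.0199, -0.0497,  0.0371]), 'width': 0.00031203582275778145}
[[-0.9311  0.3647  0.0017]
 [ 0.3647  0.9311  0.0035]
 [-0.0002  0.0039 -1.    ]]
jig frame -0.1466070583546441 0.17494191822179458 yaw y rel jig 1.562913565376241
[ -5.27 -14.52  15.92] [ -5.27 -14.59  33.92] [ -5.26 -14.62  42.92]
```

Emit:
{"op": "play_rows", "data": {
  "slide": [
    [-1.3,-3.6,1],
    [-2.6,-7.2,3],
    [-4,-11,5],
    [-5.3,-14.6,7],
    [-5.3,-14.6,11],
    [-5.3,-14.6,15],
    [-5.3,-14.6,19],
    [-5.3,-14.6,23],
    [-5.3,-14.6,27],
    [-5.3,-14.6,31],
    [-5.3,-14.6,34],
    [-5.3,-14.6,34]
  ],
  "delta_rot": [
    [0,0,0],
    [0,0,0],
    [0,0,0],
    [0,0,0],
    [0,0,0],
    [0,0,0],
    [0,0,0],
    [0,0,0],
    [0,0,0],
    [0,0,-0.01],
    [0,0,-0.01],
    [0,0,-0.01]
  ]
}}

```text
time: 4.33
tool_pos: [0.397, -0.1527, 0.1123]
tcp_rot: [-0.566, -3.078, -0.011]
wrist_force: [-1.5, -0.1, -1.3]
width: 0.0
```

```bash
cat > r.py <<'E'
from st import *
print(cmd(-.095,.03,.031))
for n in("top","side"):
    c=read_camera(n); i=c["image"][150:340,230:450]; save(c,n+"1.png",cv2.resize(i,None,fx=3,fy=3,interpolation=cv2.INTER_CUBIC))
E
python3 r.py
```

```text
{'time': 4.3333, 'q': array([-0.429 , -0.0874,  2.2349,  0.0046,  1.0077, -1.6388]), 'tool_pos': array([ 0.397 , -0.1527,  0.1123]), 'tcp_rot': array([-0.5655, -3.0778, -0.0111]), 'wrist_force': array([-1.5421, -0.1116, -1.2928]), 'torque': array([-0.0058, -0.012 ,  0.0215]), 'width': 2.000306312133707e-05}
[[-0.9346  0.3555 -0.0108]
 [ 0.3554  0.9347  0.0092]
 [ 0.0133  0.0048 -0.9999]]
jig frame -0.10064956732390996 0.030194131390038396 yaw y rel jig 1.5727172900210267
[-0.67 -0.06  8.12]
```

View pics/side1.png

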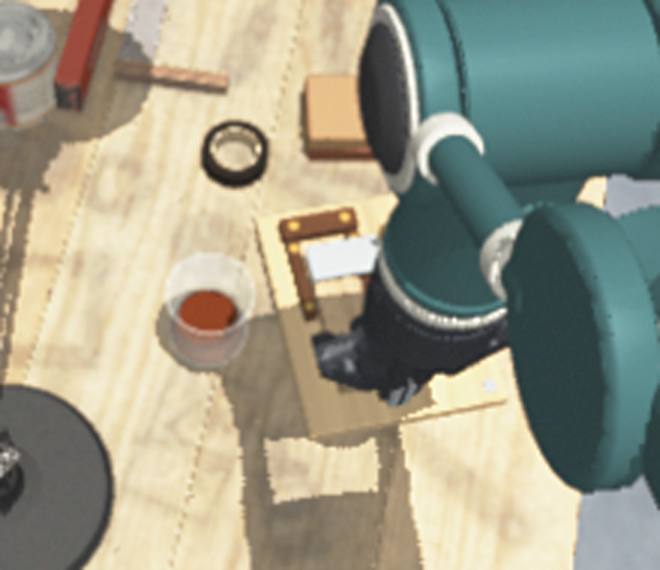

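Emit:
{"op": "play_rows", "data": {
  "slide": [
    [0,0,2],
    [0,0,4],
    [0,0,6],
    [0,0,7.2],
    [0,0,7.8],
    [0,0,8.0],
    [0,0,8.0]
  ],
  "delta_rot": [
    [0,0,0],
    [0,0.005,0],
    [0,0.01,0],
    [0,0.013,0],
    [0,0.013,0],
    [0,0.013,0],
    [0,0.013,0]
  ]
}}

```text
time: 5.02
tool_pos: [0.4027, -0.1549, 0.0395]
tcp_rot: [-0.565, -3.077, -0.01]
wrist_force: [0.5, -0.2, 0.5]
width: 0.002
```

```bash
cat > r.py <<'E'
from st import *
print(cmd(-.075,.03,.031),cmd(-.041,.03,.031))
E
python3 r.py
```

```text
{'time': 5.0167, 'q': array([-0.4274,  0.0385,  2.2757,  0.0041,  0.8419, -1.6377]), 'tool_pos': array([ 0.4027, -0.1549,  0.0395]), 'tcp_rot': array([-0.5651, -3.0768, -0.0102]), 'wrist_force': array([ 0.5213, -0.2492,  0.5425]), 'torque': array([-0.032,  0.026,  0.024]), 'width': 0.001969316306861107}
[[-0.9347  0.3554 -0.0119]
 [ 0.3553  0.9347  0.0088]
 [ 0.0142  0.004  -0.9999]]
jig frame -0.09456870532782728 0.03019794277703778 yaw y rel jig 1.5728986079464156
[-1.97 -0.03  0.82] [-5.37 -0.03  0.78]
```

Emit:
{"op": "play_rows", "data": {
  "slide": [
    [0,0,0.8],
    [0,0,0.8],
    [-0.7,0,0.8],
    [-1.4,0,0.8],
    [-2.1,0,0.8],
    [-2.6,0,0.8],
    [-3.1,0,0.8],
    [-3.6,0,0.8],
    [-4.1,0,0.8],
    [-4.6,0,0.8],
    [-4.6,0,0.8]
  ],
  "delta_rot": [
    [0,0,0],
    [0,0,0],
    [0,0,0],
    [0,0,0],
    [0,0,0],
    [0,0,0],
    [0,0,0],
    [0,0,0],
    [0,0,0],
    [0,0,0],
    [0,0,0]
  ]
}}

```text
time: 5.93
tool_pos: [0.4469, -0.1717, 0.0311]
tcp_rot: [-0.565, -3.078, -0.01]
wrist_force: [0.4, 0.4, 0.1]
width: -0.0
```

```bash
cat > r.py <<'E'
from st import *
print(cmd(-.041,.03,.031))
for n in("top","side"):
    c=read_camera(n); i=c["image"][150:340,230:450]; save(c,n+"2.png",cv2.resize(i,None,fx=3,fy=3,interpolation=cv2.INTER_CUBIC))
E
python3 r.py
```

```text
{'time': 5.9333, 'q': array([-0.4212,  0.1377,  2.186 ,  0.0043,  0.8308, -1.6316]), 'tool_pos': array([ 0.4469, -0.1717,  0.0311]), 'tcp_rot': array([-0.5654, -3.0783, -0.0097]), 'wrist_force': array([0.3962, 0.4446, 0.1443]), 'torque': array([-0.0497, -0.0601, -0.0303]), 'width': -5.465012080914366e-05}
[[-0.9347  0.3554 -0.0105]
 [ 0.3553  0.9347  0.0082]
 [ 0.0127  0.0039 -0.9999]]
jig frame -0.04722074973086252 0.030285976083331854 yaw y rel jig 1.5728835491734665
[-0.62 -0.03  0.  ]
```

View pics/side2.png

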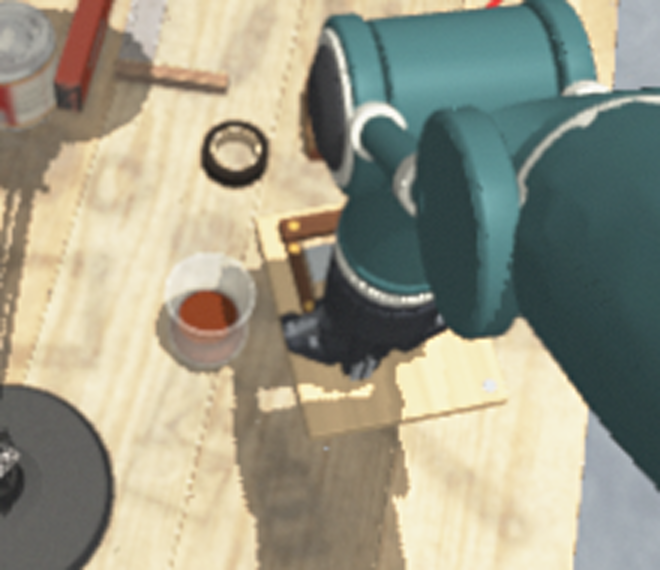

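View pics/top2.png

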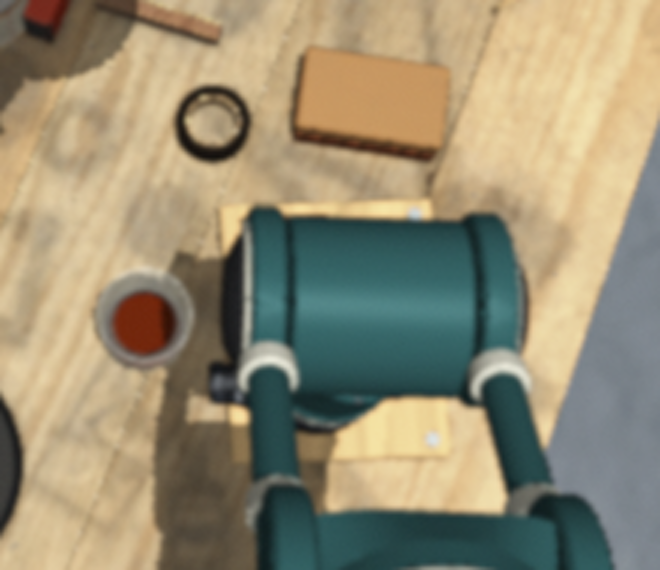

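Emit:
{"op": "play_rows", "data": {
  "slide": [
    [-0.2,0,0],
    [-0.4,0,0],
    [-0.55,0,0],
    [-0.65,0,0],
    [-0.75,0,0],
    [-0.75,0,0]
  ],
  "delta_rot": [
    [0,0,0],
    [0,0,0],
    [0,0,0],
    [0,0,0],
    [0,0,0],
    [0,0,0]
  ]
}}

```text
time: 6.53
tool_pos: [0.453, -0.174, 0.0308]
tcp_rot: [-0.565, -3.077, -0.01]
wrist_force: [0.8, 0.1, 0.5]
width: 0.001
```

```bash
python3 st.py
```

```text
{'time': 6.5333, 'q': array([-0.4203,  0.1502,  2.1721,  0.0043,  0.8334, -1.6308]), 'tool_pos': array([ 0.453 , -0.174 ,  0.0308]), 'tcp_rot': array([-0.565 , -3.0772, -0.0101]), 'wrist_force': array([0.7748, 0.0716, 0.4758]), 'torque': array([-0.0212, -0.0613, -0.0439]), 'width': 0.0009891431042800796}
[[-0.9347  0.3553 -0.0116]
 [ 0.3552  0.9347  0.0087]
 [ 0.0139  0.004  -0.9999]]
jig frame -0.04072117895431813 0.03035082468152846 yaw y rel jig 1.5729642375312316
```

Emit:
{"op": "play_rows", "data": {
  "slide": [
    [-0.15,0,0],
    [-0.3,0,0],
    [-0.45,0,0],
    [-0.5,0,0]
  ],
  "delta_rot": [
    [0,0,0],
    [0,0,0],
    [0,0,0],
    [0,0,0]
  ]
}}

```text
time: 6.87
tool_pos: [0.4533, -0.174, 0.0298]
tcp_rot: [-0.563, -3.067, -0.013]
wrist_force: [-12.2, 4.8, 9.9]
width: 0.001
```

```bash
python3 st.py
```

```text
{'time': 6.8667, 'q': array([-0.4198,  0.1585,  2.1648,  0.0037,  0.8429, -1.6302]), 'tool_pos': array([ 0.4533, -0.174 ,  0.0298]), 'tcp_rot': array([-0.5628, -3.0671, -0.0133]), 'wrist_force': array([-12.165 ,   4.8376,   9.9313]), 'torque': array([0.6293, 1.8319, 0.0164]), 'width': 0.000733923420038938}
[[-0.9346  0.3551 -0.0213]
 [ 0.3549  0.9348  0.0126]
 [ 0.0244  0.0042 -0.9997]]
jig frame -0.04049515594802369 0.030429375018951384 yaw y rel jig 1.5731816419368938
```

Emit:
{"op": "play_rows", "data": {
  "slide": [
    [1,0,0],
    [2,0,0],
    [3,0,-1],
    [4,0,-4.5],
    [4.5,0,-8.5],
    [4.5,0,-12.5],
    [4.5,0,-16.5],
    [4.5,3,-20],
    [4.5,6,-23],
    [4.5,9,-25],
    [4.5,12,-26],
    [4.5,14,-27]
  ],
  "delta_rot": [
    [0,0,0],
    [0,0,0],
    [0,0,0],
    [0,0,0],
    [0,0,0],
    [0,0,0],
    [0,0,0],
    [0,0,0],
    [0,0,0],
    [0,0,0],
    [0,0,0],
    [0,0,0]
  ]
}}

```text
time: 7.87
tool_pos: [0.4677, -0.0284, 0.3037]
tcp_rot: [-0.562, -3.072, -0.015]
wrist_force: [0.7, -1.2, -0.4]
width: 0.001
```

```bash
cat > r.py <<'E'
from st import *
for n in("top","side"):
    c=read_camera(n); i=c["image"][200:320,290:430]; save(c,n+"3.png",cv2.resize(i,None,fx=5,fy=5,interpolation=cv2.INTER_CUBIC))
    e=jw(-.030,.030,.034);print(n,[np.round((proj(c,jw(-.030,y,.034))-[290,200])*5,0) for y in(.047,.013)])
    print([np.round((proj(c,jw(.03+.034*np.cos(a),-.035+.034*np.sin(a),.071))-[290,200])*5,0) for a in(1.48,1.48-np.pi)])
E
python3 r.py
```

```text
{'time': 7.8667, 'q': array([-0.1217, -0.1585,  1.9296,  0.0111,  1.3884, -1.3326]), 'tool_pos': array([ 0.4677, -0.0284,  0.3037]), 'tcp_rot': array([-0.5622, -3.072 , -0.0154]), 'wrist_force': array([ 0.6837, -1.1833, -0.3552]), 'torque': array([-0.0041, -0.0018, -0.0447]), 'width': 0.0013171840964777304}
[[-0.935   0.3542 -0.0165]
 [ 0.354   0.9352  0.013 ]
 [ 0.02    0.0063 -0.9998]]
jig frame -0.07901955720535285 0.17160390945306128 yaw y rel jig 1.5741378551531031
top [array([146., 364.]), array([230., 361.])]
[array([267., 189.]), array([439., 200.])]
side [array([248., 323.]), array([325., 309.])]
[array([330., 137.]), array([484., 124.])]
```

View pics/side3.png

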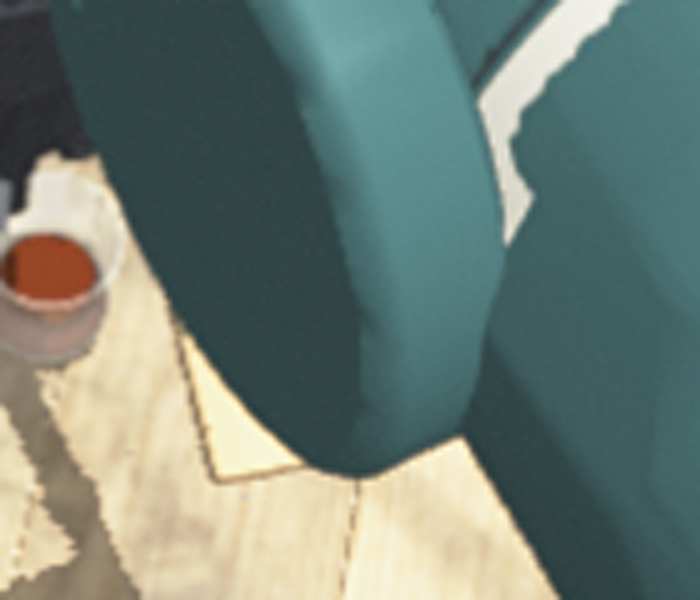

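View pics/top3.png

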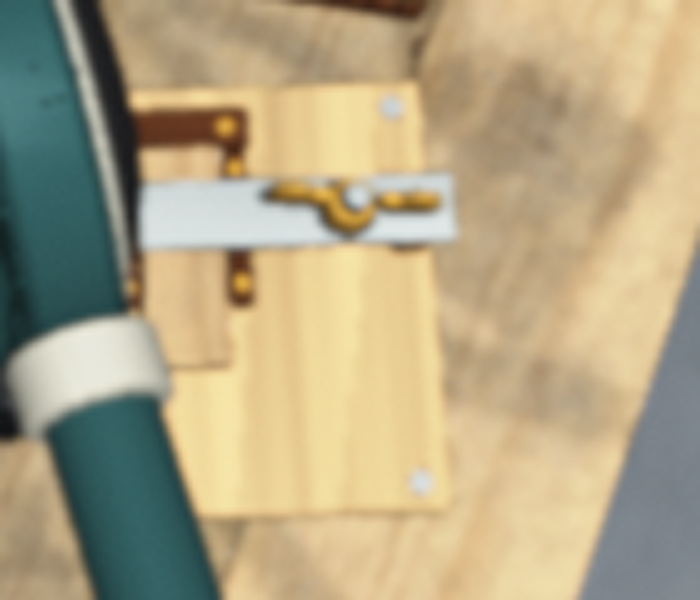

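```bash
cat >> st.py <<'E'
def rot(yaw):
    a=yaw+A; y=np.array([np.cos(a),np.sin(a),0]); z=np.array([0,0,-1.]); x=np.cross(y,z)
    return np.round(R.from_matrix(M.T@np.column_stack([x,y,z])).as_rotvec(),3)
E
cat > r.py <<'E'
from st import *
print(cmd(.03,-.035,.30),cmd(.03,-.035,.12),rot(.4))
E
python3 r.py | tail -1
```

```text
[-10.72 -20.76   0.03] [-11.07 -20.88  18.03] [-0.006 -0.021  1.177]
```

Emit:
{"op": "play_rows", "data": {
  "slide": [
    [-1,-2,0],
    [-2,-4,0],
    [-3,-6,0],
    [-4,-8.5,0],
    [-5.3,-11,0],
    [-6.6,-13.5,0],
    [-8,-16,0],
    [-9.5,-18.5,0],
    [-10.7,-20.8,1],
    [-10.8,-20.8,4],
    [-10.8,-20.8,7],
    [-10.9,-20.8,10]
  ],
  "delta_rot": [
    [0,0,0.11],
    [0,-0.005,0.22],
    [0,-0.01,0.33],
    [0,-0.01,0.44],
    [0,-0.015,0.55],
    [0,-0.02,0.66],
    [-0.006,-0.02,0.77],
    [-0.006,-0.02,0.88],
    [-0.006,-0.021,0.99],
    [-0.006,-0.021,1.1],
    [-0.006,-0.021,1.177],
    [-0.006,-0.021,1.177]
  ],
  "hand": 0.45
}}

```text
time: 8.97
tool_pos: [0.4942, -0.2615, 0.1986]
tcp_rot: [2.188, 2.253, -0.0]
wrist_force: [-0.6, -0.2, 0.1]
width: 0.45
```

```bash
cat > r.py <<'E'
from st import *
print(cmd(.03,-.035,.12),rot(.4))
for n in("top","side"):
    c=read_camera(n); i=c["image"][150:330,260:460]; save(c,n+"4.png",cv2.resize(i,None,fx=3,fy=3,interpolation=cv2.INTER_CUBIC))
E
python3 r.py
```

```text
{'time': 8.9667, 'q': array([-0.531 ,  0.0751,  1.9   , -0.0003,  1.166 , -0.5601]), 'tool_pos': array([ 0.4942, -0.2615,  0.1986]), 'tcp_rot': array([ 2.1884,  2.2533, -0.0003]), 'wrist_force': array([-0.6273, -0.2417,  0.0892]), 'torque': array([-0.0228,  0.014 , -0.0183]), 'width': 0.450254958119554}
[[-0.0292  0.9996  0.0002]
 [ 0.9996  0.0292 -0.0005]
 [-0.0005  0.0002 -1.    ]]
jig frame 0.029014613891560313 -0.03663562117051949 yaw y rel jig 0.39462979715220753
[0.12 0.15 7.86] [ 0.     0.    -0.005]
```

View pics/side4.png

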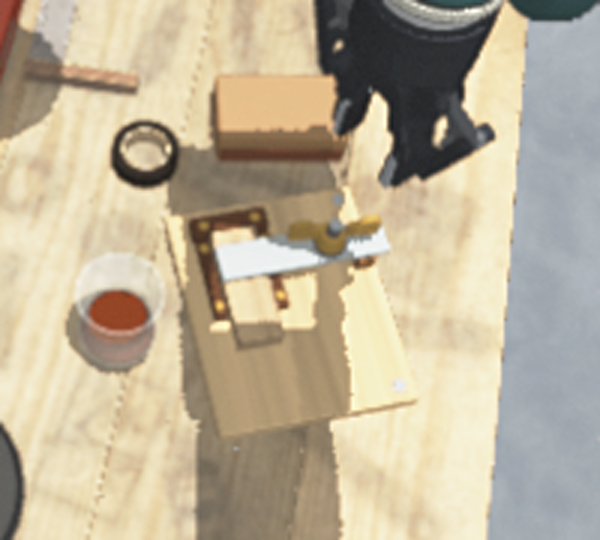

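Emit:
{"op": "play_rows", "data": {
  "slide": [
    [0.1,0.15,2],
    [0.12,0.15,5],
    [0.12,0.15,8],
    [0.12,0.15,10],
    [0.12,0.15,11.5],
    [0.12,0.15,12.5],
    [0.12,0.15,13.3],
    [0.12,0.15,13.3],
    [0.12,0.15,13.3]
  ],
  "delta_rot": [
    [0,0,0],
    [0,0,0],
    [0,0,0],
    [0,0,0],
    [0,0,0],
    [0,0,0],
    [0,0,0],
    [0,0,0],
    [0,0,0]
  ]
}}

```text
time: 9.82
tool_pos: [0.4908, -0.2569, 0.0611]
tcp_rot: [-2.176, -2.251, 0.005]
wrist_force: [0.1, -0.5, 0.1]
width: 0.449
```

```bash
cat > r.py <<'E'
from st import *
print(cmd(.03,-.035,.065),rot(.4))
for n in("top","side"):
    c=read_camera(n); i=c["image"][170:290,290:430]; save(c,n+"5.png",cv2.resize(i,None,fx=5,fy=5,interpolation=cv2.INTER_CUBIC))
E
python3 r.py
```

```text
{'time': 9.8167, 'q': array([-0.527 ,  0.2217,  2.014 , -0.0003,  0.9173, -0.5605]), 'tool_pos': array([ 0.4908, -0.2569,  0.0611]), 'tcp_rot': array([-2.1761, -2.2506,  0.0046]), 'wrist_force': array([ 0.1257, -0.4969,  0.0717]), 'torque': array([-0.0037, -0.041 , -0.0491]), 'width': 0.4489102516406854}
[[-0.0336  0.9994 -0.01  ]
 [ 0.9994  0.0337  0.0055]
 [ 0.0059 -0.0098 -0.9999]]
jig frame 0.02422168530769539 -0.03356119121862511 yaw y rel jig 0.39910004429625784
[-0.35  0.47 -0.39] [-0.01  -0.006 -0.001]
```

View pics/side5.png

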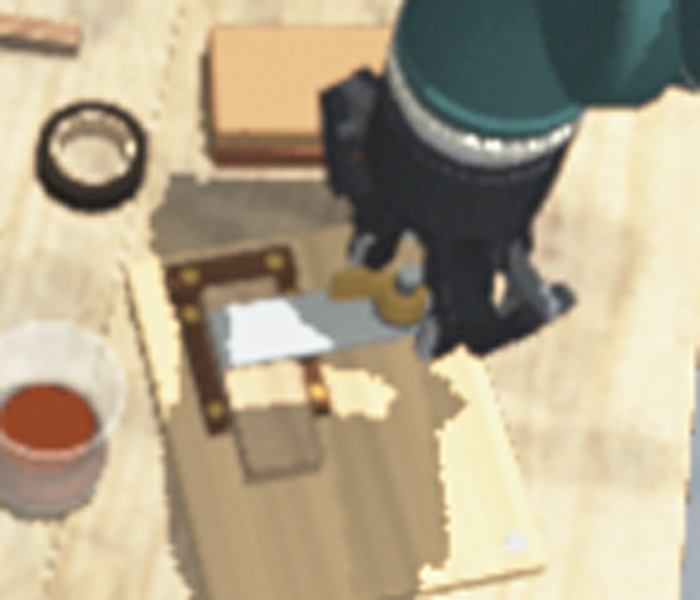

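Emit:
{"op": "play_rows", "data": {
  "slide": [
    [-0.35,0.47,-0.3],
    [-0.35,0.47,-0.3],
    [-0.35,0.47,-0.3],
    [-0.35,0.47,-0.3],
    [-0.35,0.47,-0.3],
    [-0.35,0.47,-0.3],
    [-0.35,0.47,-0.3],
    [-0.35,0.47,-0.3],
    [-0.35,0.47,-0.3],
    [-0.35,0.47,-0.3],
    [-0.35,0.47,-0.3],
    [-0.35,0.47,-0.3]
  ],
  "delta_rot": [
    [0,0,0],
    [0,0,0.1],
    [0,0,0.2],
    [0,0,0.3],
    [0,0,0.4],
    [0,0,0.5],
    [0,0,0.6],
    [0,0,0.7],
    [0,0,0.8],
    [0,0,0.9],
    [0,0,1.0],
    [0,0,1.1]
  ]
}}

```text
time: 10.92
tool_pos: [0.4975, -0.2613, 0.0662]
tcp_rot: [-3.039, -0.776, 0.009]
wrist_force: [-0.9, -0.0, -0.0]
width: 0.454
```

```bash
cat > r.py <<'E'
from st import *
print(cmd(.03,-.035,.064),rot(-2.0))
for n in("top","side"):
    c=read_camera(n); i=c["image"][170:290,290:430]; save(c,n+"6.png",cv2.resize(i,None,fx=5,fy=5,interpolation=cv2.INTER_CUBIC))
E
python3 r.py
```

```text
{'time': 10.9167, 'q': array([-0.5277,  0.2262,  1.997 , -0.0003,  0.9257,  0.5436]), 'tool_pos': array([ 0.4975, -0.2613,  0.0662]), 'tcp_rot': array([-3.0392, -0.7755,  0.0085]), 'wrist_force': array([-0.8652, -0.047 , -0.0314]), 'torque': array([ 0.0485, -0.0807,  0.0078]), 'width': 0.45437899824541966}
[[ 0.8777  0.4791 -0.0065]
 [ 0.4792 -0.8777  0.0035]
 [-0.004  -0.0062 -1.    ]]
jig frame 0.03203598025350977 -0.03523058779111906 yaw y rel jig -0.7057269181657733
[-0.11 -0.17  0.22] [-0.003  0.007  1.294]
```

View pics/side6.png

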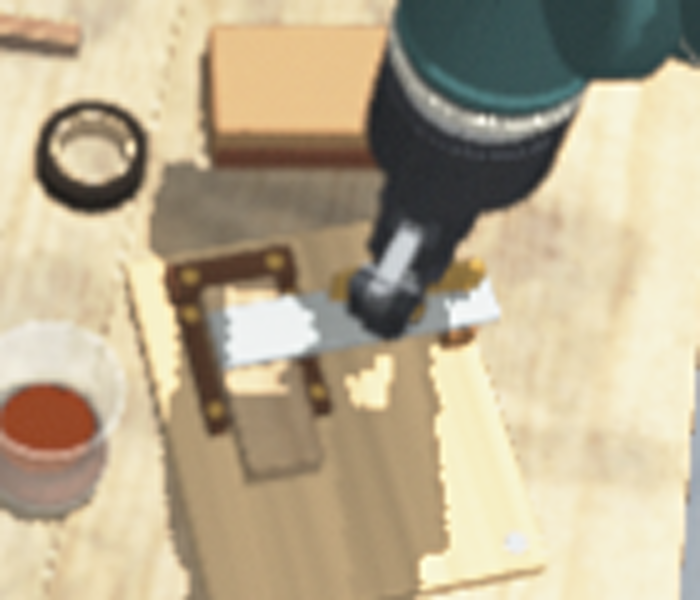

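Emit:
{"op": "play_rows", "data": {
  "slide": [
    [-0.1,-0.17,0.1],
    [-0.1,-0.17,0.2],
    [-0.1,-0.17,0.2],
    [-0.1,-0.17,0.2],
    [-0.1,-0.17,0.2],
    [-0.1,-0.17,0.2],
    [-0.1,-0.17,0.2],
    [-0.1,-0.17,0.2],
    [-0.1,-0.17,0.2],
    [-0.1,-0.17,0.2],
    [-0.1,-0.17,0.2],
    [-0.1,-0.17,0.2]
  ],
  "delta_rot": [
    [0,0,0.1],
    [0,0,0.2],
    [0,0,0.3],
    [0,0,0.4],
    [0,0,0.5],
    [0,0,0.6],
    [0,0,0.7],
    [0,0,0.8],
    [0,0,0.9],
    [0,0,1.0],
    [0,0,1.1],
    [0,0,1.2]
  ]
}}

```text
time: 12.02
tool_pos: [0.4966, -0.2609, 0.0648]
tcp_rot: [-2.952, 1.073, 0.009]
wrist_force: [-0.4, -1.2, -1.6]
width: 0.453
```

```bash
cat > r.py <<'E'
from st import *
print(cmd(.03,-.035,.064),rot(-2.0))
for n in("top","side"):
    c=read_camera(n); i=c["image"][170:290,290:430]; save(c,n+"7.png",cv2.resize(i,None,fx=5,fy=5,interpolation=cv2.INTER_CUBIC))
E
python3 r.py
```

```text
{'time': 12.0167, 'q': array([-0.5278,  0.2253,  2.0013, -0.0007,  0.9204,  1.7405]), 'tool_pos': array([ 0.4966, -0.2609,  0.0648]), 'tcp_rot': array([-2.9524,  1.0727,  0.0086]), 'wrist_force': array([-0.3962, -1.2009, -1.6476]), 'torque': array([-0.2224, -0.0765,  0.0643]), 'width': 0.4527296753725071}
[[ 0.7668 -0.6419 -0.005 ]
 [-0.6419 -0.7668  0.0022]
 [-0.0053  0.0015 -1.    ]]
jig frame 0.031043903592292733 -0.0352142070582473 yaw y rel jig -1.9023886034042572
[-0.11  0.01  0.08] [0.002 0.005 0.098]
```

View pics/side7.png

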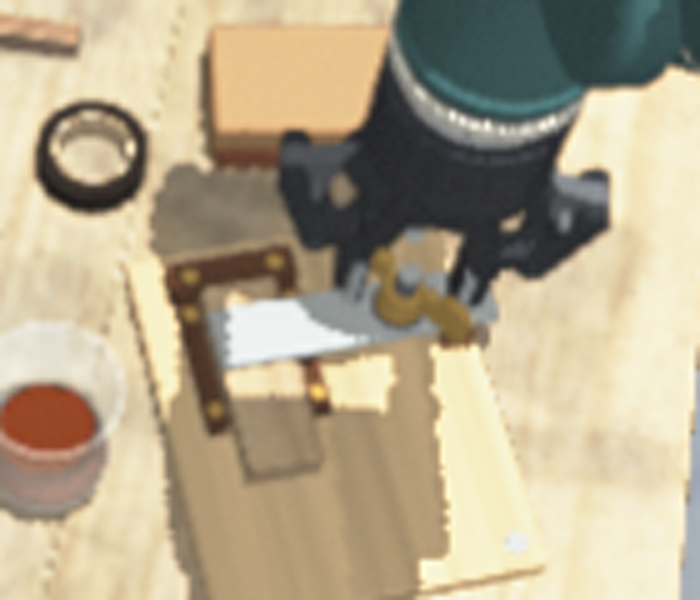

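Emit:
{"op": "play_rows", "data": {
  "slide": [
    [-0.1,0,0.1],
    [-0.1,0,0.1],
    [-0.1,0,0.1],
    [-0.1,0,0.1],
    [-0.1,0,0.1],
    [-0.1,0,0.1],
    [-0.1,0,0.1],
    [-0.1,0,0.1]
  ],
  "delta_rot": [
    [0,0,0.1],
    [0,0,0.2],
    [0,0,0.3],
    [0,0,0.4],
    [0,0,0.5],
    [0,0,0.6],
    [0,0,0.68],
    [0,0,0.68]
  ]
}}

```text
time: 12.78
tool_pos: [0.4963, -0.2608, 0.0644]
tcp_rot: [2.431, -1.987, -0.006]
wrist_force: [0.1, -1.4, -0.1]
width: 0.45
```

```bash
cat > r.py <<'E'
from st import *
print(cmd(.03,-.035,.064),rot(.5))
for n in("top","side"):
    c=read_camera(n); i=c["image"][170:290,290:430]; save(c,n+"8.png",cv2.resize(i,None,fx=5,fy=5,interpolation=cv2.INTER_CUBIC))
E
python3 r.py
```

```text
{'time': 12.7833, 'q': array([-0.5277,  0.2246,  2.003 , -0.0011,  0.9182,  2.4143]), 'tool_pos': array([ 0.4963, -0.2608,  0.0644]), 'tcp_rot': array([ 2.4312, -1.9873, -0.0064]), 'wrist_force': array([ 0.0858, -1.4209, -0.0941]), 'torque': array([-0.3065, -0.0654,  0.0325]), 'width': 0.45025820088937824}
[[ 0.1989 -0.98   -0.0041]
 [-0.98   -0.1989  0.0014]
 [-0.0022  0.0037 -1.    ]]
jig frame 0.03074023860832804 -0.03526336424015935 yaw y rel jig -2.5759502754247867
[-0.06  0.05  0.04] [-0.003  0.006 -3.076]
```

View pics/side8.png

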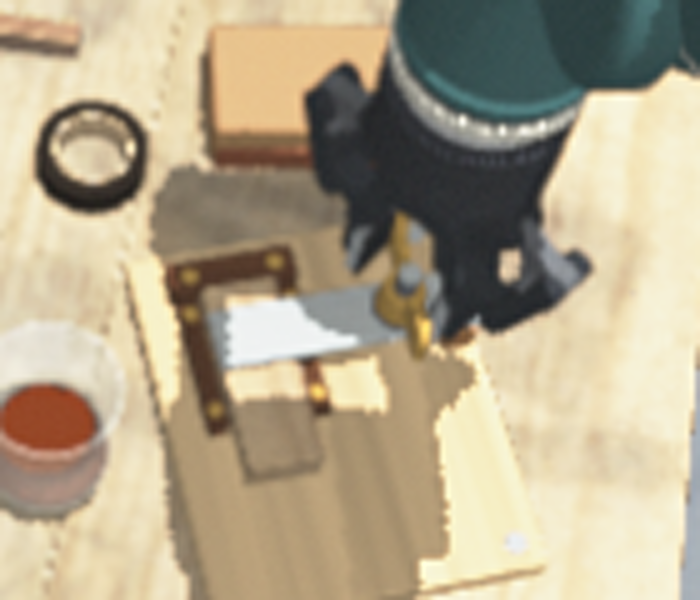

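Emit:
{"op": "play_rows", "data": {
  "slide": [
    [0,0,0],
    [0,0,-2],
    [0,0,-4.5],
    [0,0,-5],
    [0,0,-5],
    [0,0,-5],
    [0,0,-5],
    [0,0,-5],
    [0,0,-5],
    [0,0,-5],
    [0,0,-5],
    [0,0,-5]
  ],
  "delta_rot": [
    [0,0,-0.12],
    [0,0,-0.15],
    [0,0,-0.2],
    [0,0,-0.32],
    [0,0,-0.44],
    [0,0,-0.56],
    [0,0,-0.68],
    [0,0,-0.8],
    [0,0,-0.92],
    [0,0,-1.04],
    [0,0,-1.16],
    [0,0,-1.28]
  ]
}}

```text
time: 13.88
tool_pos: [0.4965, -0.2603, 0.1145]
tcp_rot: [-3.137, 0.122, 0.007]
wrist_force: [0.4, -0.1, -0.2]
width: 0.446
```

Emit:
{"op": "play_rows", "data": {
  "slide": [
    [0,0,0],
    [0,0,0],
    [0,0,0],
    [0,0,0],
    [0,0,0],
    [0,0,0],
    [0,0,0],
    [0,0,0],
    [0,0,0],
    [0,0,0],
    [0,0,0],
    [0,0,0]
  ],
  "delta_rot": [
    [0,0,-0.12],
    [0,0,-0.24],
    [0,0,-0.36],
    [0,0,-0.48],
    [0,0,-0.6],
    [0,0,-0.72],
    [0,0,-0.84],
    [0,0,-0.96],
    [0,0,-1.08],
    [0,0,-1.2],
    [0,0,-1.32],
    [0,0,-1.44]
  ]
}}

```text
time: 14.88
tool_pos: [0.4964, -0.2599, 0.1146]
tcp_rot: [-2.426, -1.988, 0.002]
wrist_force: [0.6, -0.3, 0.4]
width: 0.451
```

```bash
cat > r.py <<'E'
from st import *
print(cmd(.03,-.035,.115),cmd(.03,-.035,.062),rot(.8))
for n in("top","side"):
    c=read_camera(n); i=c["image"][170:290,290:430]; save(c,n+"9.png",cv2.resize(i,None,fx=5,fy=5,interpolation=cv2.INTER_CUBIC))
E
python3 r.py
```

```text
{'time': 14.8833, 'q': array([-0.527 ,  0.163 ,  1.9693,  0.0004,  1.0146, -0.329 ]), 'tool_pos': array([ 0.4964, -0.2599,  0.1146]), 'tcp_rot': array([-2.4264, -1.9875,  0.0025]), 'wrist_force': array([ 0.6102, -0.3057,  0.4105]), 'torque': array([0.0027, 0.0427, 0.0027]), 'width': 0.45059605893942206}
[[ 0.1969  0.9804 -0.0045]
 [ 0.9804 -0.1969  0.003 ]
 [ 0.002  -0.005  -1.    ]]
jig frame 0.030522612373991276 -0.034402725486587016 yaw y rel jig 0.1671909099989727
[-0.05 -0.06 -0.04] [-0.06 -0.04  5.26] [-0.004 -0.004 -0.633]
```

View pics/side9.png

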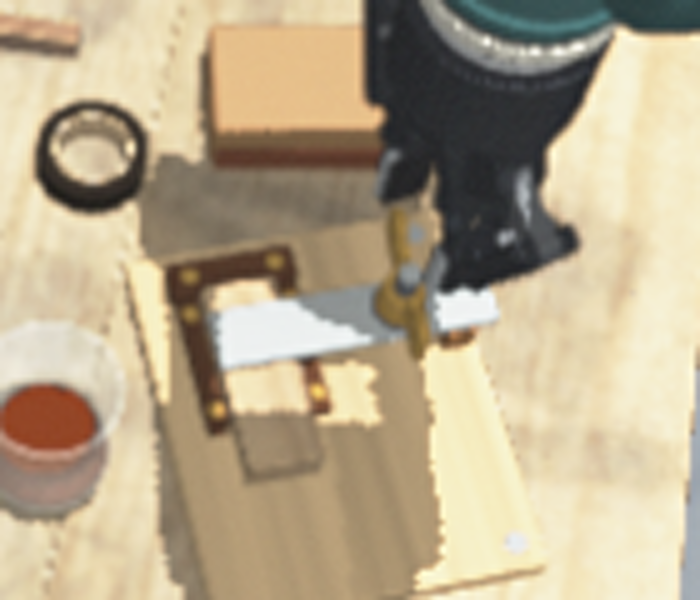

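View pics/top9.png

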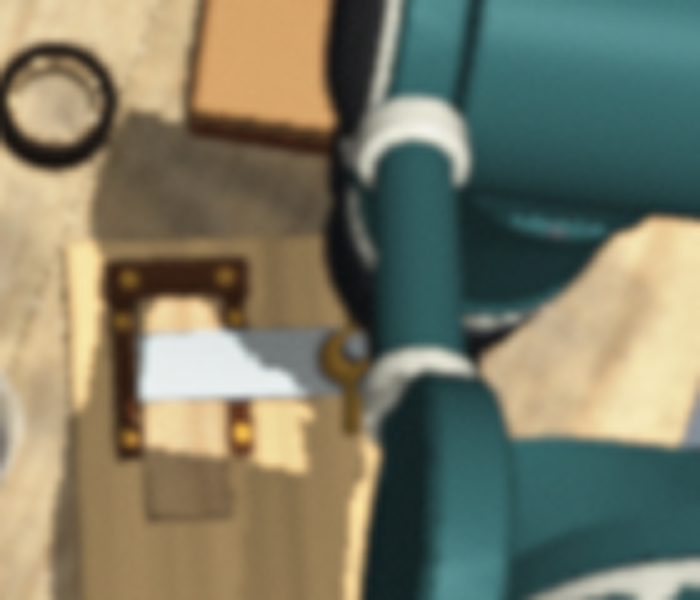

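Emit:
{"op": "play_rows", "data": {
  "slide": [
    [0,0,0],
    [0,0,0],
    [0,0,0],
    [0,0,0],
    [0,0,0],
    [0,0,0],
    [0,0,0.5],
    [0,0,2],
    [0,0,3.5],
    [0,0,4.7],
    [0,0,5.1],
    [0,0,5.1]
  ],
  "delta_rot": [
    [0,0,-0.12],
    [0,0,-0.24],
    [0,0,-0.36],
    [0,0,-0.48],
    [0,0,-0.6],
    [0,0,-0.67],
    [0,0,-0.67],
    [0,0,-0.67],
    [0,0,-0.67],
    [0,0,-0.67],
    [0,0,-0.67],
    [0,0,-0.67]
  ]
}}

```text
time: 15.98
tool_pos: [0.4949, -0.259, 0.0618]
tcp_rot: [-1.646, -2.665, -0.0]
wrist_force: [0.3, 1.2, -0.2]
width: 0.45
```

```bash
cat > r.py <<'E'
from st import *
print(cmd(.03,-.035,.062),rot(.8))
E
python3 r.py
```

```text
{'time': 15.9833, 'q': array([-0.527 ,  0.2271,  2.0056,  0.0004,  0.9176, -0.9913]), 'tool_pos': array([ 0.4949, -0.259 ,  0.0618]), 'tcp_rot': array([-1.6465, -2.6652, -0.0001]), 'wrist_force': array([ 0.34  ,  1.2108, -0.2085]), 'torque': array([0.0322, 0.0101, 0.0286]), 'width': 0.4500275724628133}
[[-0.4475  0.8942 -0.0075]
 [ 0.8942  0.4476  0.0047]
 [ 0.0075 -0.0046 -1.    ]]
jig frame 0.028793227995445973 -0.034105060457737424 yaw y rel jig 0.829471348936399
[-0.15  0.02 -0.02] [-0.005 -0.007  0.029]
```

Emit:
{"op": "play_rows", "data": {
  "slide": [
    [-0.15,0,0],
    [-0.15,0,0],
    [-0.15,0,0],
    [-0.15,0,0],
    [-0.15,0,0],
    [-0.15,0,0],
    [-0.15,0,0],
    [-0.15,0,0],
    [-0.15,0,0],
    [-0.15,0,0],
    [-0.15,0,0],
    [-0.15,0,0]
  ],
  "delta_rot": [
    [0,0,0.1],
    [0,0,0.2],
    [0,0,0.3],
    [0,0,0.4],
    [0,0,0.5],
    [0,0,0.6],
    [0,0,0.7],
    [0,0,0.8],
    [0,0,0.9],
    [0,0,1.0],
    [0,0,1.1],
    [0,0,1.2]
  ]
}}

```text
time: 16.98
tool_pos: [0.496, -0.2608, 0.0624]
tcp_rot: [-2.87, -1.263, 0.007]
wrist_force: [0.2, -0.1, -2.2]
width: 0.448
```

Emit:
{"op": "play_rows", "data": {
  "slide": [
    [0,0,0],
    [0,0,0],
    [0,0,0],
    [0,0,0],
    [0,0,0],
    [0,0,0],
    [0,0,0],
    [0,0,0],
    [0,0,0],
    [0,0,0],
    [0,0,0],
    [0,0,0]
  ],
  "delta_rot": [
    [0,0,0.1],
    [0,0,0.2],
    [0,0,0.3],
    [0,0,0.4],
    [0,0,0.5],
    [0,0,0.6],
    [0,0,0.7],
    [0,0,0.8],
    [0,0,0.9],
    [0,0,1.0],
    [0,0,1.1],
    [0,0,1.2]
  ]
}}

```text
time: 17.98
tool_pos: [0.4962, -0.261, 0.0629]
tcp_rot: [-3.084, 0.588, 0.011]
wrist_force: [0.7, -0.5, -1.8]
width: 0.454
```

```bash
cat > r.py <<'E'
from st import *
print(cmd(.03,-.035,.062),rot(-2.6))
for n in("side",):
    c=read_camera(n); i=c["image"][170:290,290:430]; save(c,n+"10.png",cv2.resize(i,None,fx=5,fy=5,interpolation=cv2.INTER_CUBIC))
E
python3 r.py
```

```text
{'time': 17.9833, 'q': array([-0.5285,  0.2284,  2.0018, -0.    ,  0.9186,  1.4189]), 'tool_pos': array([ 0.4962, -0.261 ,  0.0629]), 'tcp_rot': array([-3.0837,  0.5876,  0.0106]), 'wrist_force': array([ 0.7371, -0.5192, -1.805 ]), 'torque': array([-0.0561, -0.0097,  0.0622]), 'width': 0.4540468624902842}
[[ 0.9299 -0.3678 -0.0062]
 [-0.3677 -0.9299  0.0036]
 [-0.0071 -0.0011 -1.    ]]
jig frame 0.030728466558850386 -0.03541306223718851 yaw y rel jig -1.5819931757884567
[-0.07 -0.04  0.09] [0.003 0.007 1.018]
```

View pics/side10.png

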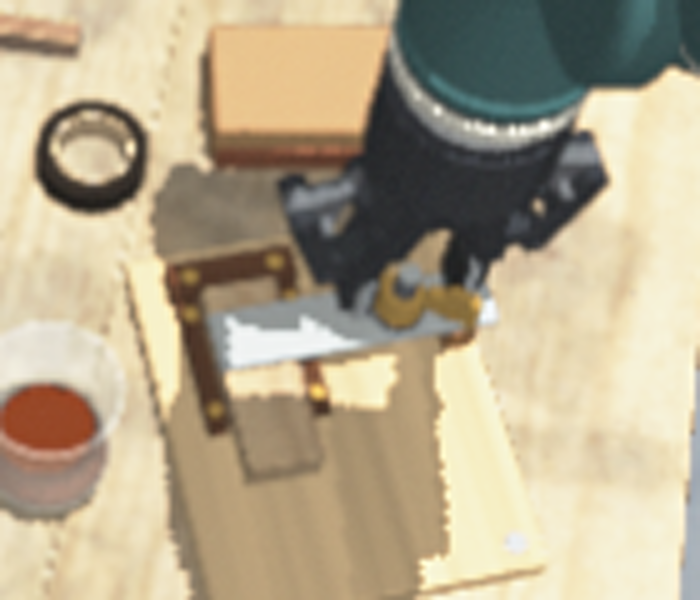

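Emit:
{"op": "play_rows", "data": {
  "slide": [
    [-0.07,0,0],
    [-0.07,0,0],
    [-0.07,0,0],
    [-0.07,0,0],
    [-0.07,0,0],
    [-0.07,0,0],
    [-0.07,0,0],
    [-0.07,0,0],
    [-0.07,0,0],
    [-0.07,0,0],
    [-0.07,0,0]
  ],
  "delta_rot": [
    [0,0,0.1],
    [0,0,0.2],
    [0,0,0.3],
    [0,0,0.4],
    [0,0,0.5],
    [0,0,0.6],
    [0,0,0.7],
    [0,0,0.8],
    [0,0,0.9],
    [0,0,1.0],
    [0,0,1.0]
  ]
}}

```text
time: 18.95
tool_pos: [0.496, -0.261, 0.0634]
tcp_rot: [2.42, -2.002, -0.01]
wrist_force: [-0.4, -0.7, -0.6]
width: 0.449
```

```bash
cat > r.py <<'E'
from st import *
print(cmd(.03,-.035,.062),rot(-2.6))
for n in("side",):
    c=read_camera(n); i=c["image"][170:290,290:430]; save(c,n+"11.png",cv2.resize(i,None,fx=5,fy=5,interpolation=cv2.INTER_CUBIC))
E
python3 r.py
```

```text
{'time': 18.95, 'q': array([-0.5288,  0.2267,  2.0026, -0.0001,  0.9185,  2.4241]), 'tool_pos': array([ 0.496 , -0.261 ,  0.0634]), 'tcp_rot': array([ 2.4201, -2.0015, -0.0096]), 'wrist_force': array([-0.3671, -0.7275, -0.6215]), 'torque': array([-0.0024,  0.0288, -0.001 ]), 'width': 0.4486872443575142}
[[ 0.1876 -0.9822 -0.0054]
 [-0.9822 -0.1876  0.0031]
 [-0.004   0.0047 -1.    ]]
jig frame 0.03052257656411459 -0.035556241609760626 yaw y rel jig -2.587434951281819
[-0.07  0.01  0.14] [0.005 0.004 0.013]
```

View pics/side11.png

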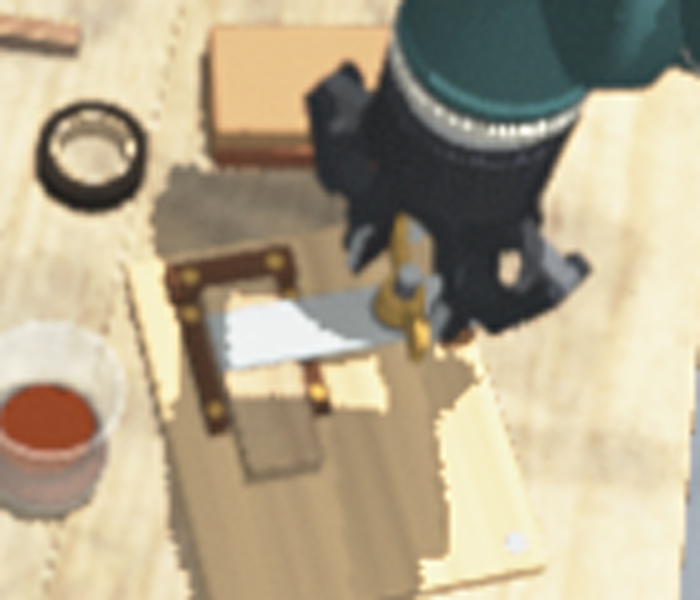

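Emit:
{"op": "play_rows", "data": {
  "slide": [
    [0,0,0],
    [0,0,-2],
    [0,0,-4.5],
    [0,0,-5],
    [0,0,-5],
    [0,0,-5],
    [0,0,-5],
    [0,0,-5],
    [0,0,-5],
    [0,0,-5],
    [0,0,-5],
    [0,0,-5]
  ],
  "delta_rot": [
    [0,0,-0.12],
    [0,0,-0.15],
    [0,0,-0.2],
    [0,0,-0.32],
    [0,0,-0.44],
    [0,0,-0.56],
    [0,0,-0.68],
    [0,0,-0.8],
    [0,0,-0.92],
    [0,0,-1.04],
    [0,0,-1.16],
    [0,0,-1.28]
  ]
}}

```text
time: 20.0
tool_pos: [0.4967, -0.2612, 0.1141]
tcp_rot: [-3.136, 0.138, 0.007]
wrist_force: [-0.2, 0.6, 0.3]
width: 0.448
```

Emit:
{"op": "play_rows", "data": {
  "slide": [
    [0,0,0],
    [0,0,0],
    [0,0,0],
    [0,0,0],
    [0,0,0],
    [0,0,0],
    [0,0,0],
    [0,0,0],
    [0,0,0],
    [0,0,0],
    [0,0,0],
    [0,0,0]
  ],
  "delta_rot": [
    [0,0,-0.12],
    [0,0,-0.24],
    [0,0,-0.36],
    [0,0,-0.48],
    [0,0,-0.6],
    [0,0,-0.72],
    [0,0,-0.84],
    [0,0,-0.96],
    [0,0,-1.08],
    [0,0,-1.2],
    [0,0,-1.32],
    [0,0,-1.44]
  ]
}}

```text
time: 21.0
tool_pos: [0.497, -0.2613, 0.1147]
tcp_rot: [-2.438, -1.975, 0.002]
wrist_force: [0.2, -0.8, 0.4]
width: 0.45
```

```bash
cat > r.py <<'E'
from st import *
print(cmd(.03,-.035,.115),cmd(.03,-.035,.062),rot(.8))
for n in("top","side"):
    c=read_camera(n); i=c["image"][170:290,290:430]; save(c,n+"12.png",cv2.resize(i,None,fx=5,fy=5,interpolation=cv2.INTER_CUBIC))
E
python3 r.py
```

```text
{'time': 21.0, 'q': array([-0.5286,  0.1645,  1.9674,  0.0004,  1.0142, -0.3199]), 'tool_pos': array([ 0.497 , -0.2613,  0.1147]), 'tcp_rot': array([-2.4376, -1.9749,  0.002 ]), 'wrist_force': array([ 0.1907, -0.7554,  0.363 ]), 'torque': array([-0.0487,  0.0086,  0.0212]), 'width': 0.45003522353570286}
[[ 0.2075  0.9782 -0.0037]
 [ 0.9782 -0.2074  0.0026]
 [ 0.0017 -0.0042 -1.    ]]
jig frame 0.03156098557169365 -0.035486819607606204 yaw y rel jig 0.1564323523099521
[ 0.07 -0.15 -0.03] [ 0.06 -0.12  5.27] [-0.003 -0.003 -0.644]
```

View pics/side12.png

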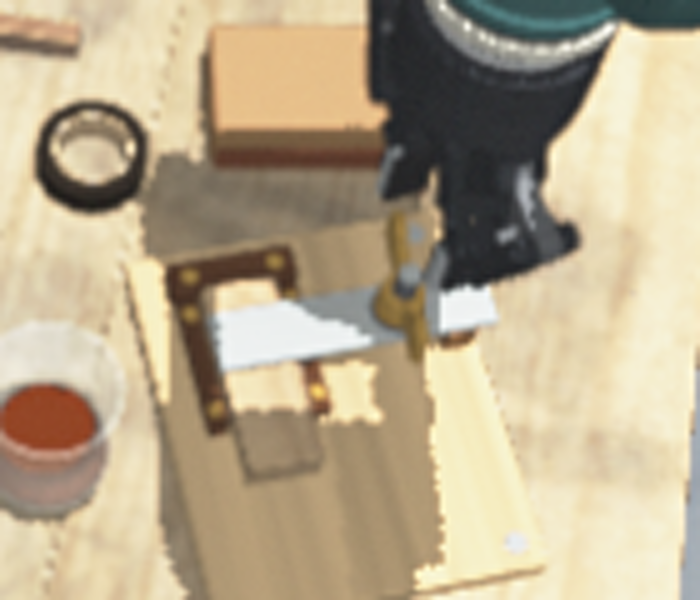

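View pics/top12.png

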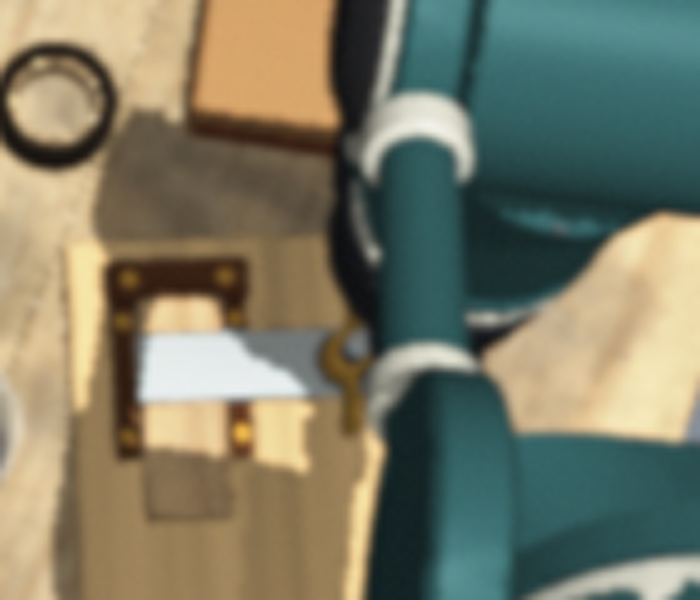

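Emit:
{"op": "play_rows", "data": {
  "slide": [
    [0,-0.1,0],
    [0,-0.1,0],
    [0,-0.1,0],
    [0,-0.1,0],
    [0,-0.1,0],
    [0,-0.1,0],
    [0,-0.1,0.5],
    [0,-0.1,2],
    [0,-0.1,3.5],
    [0,-0.1,4.7],
    [0,-0.1,5.1],
    [0,-0.1,5.1]
  ],
  "delta_rot": [
    [0,0,-0.12],
    [0,0,-0.24],
    [0,0,-0.36],
    [0,0,-0.48],
    [0,0,-0.6],
    [0,0,-0.67],
    [0,0,-0.67],
    [0,0,-0.67],
    [0,0,-0.67],
    [0,0,-0.67],
    [0,0,-0.67],
    [0,0,-0.67]
  ]
}}

```text
time: 22.1
tool_pos: [0.4946, -0.2602, 0.0619]
tcp_rot: [-1.661, -2.657, -0.0]
wrist_force: [0.0, -0.2, 0.9]
width: 0.452
```

Emit:
{"op": "play_rows", "data": {
  "slide": [
    [-0.1,0,0],
    [-0.1,0,0],
    [-0.1,0,0],
    [-0.1,0,0],
    [-0.1,0,0],
    [-0.1,0,0],
    [-0.1,0,0]
  ],
  "delta_rot": [
    [0,0,0.08],
    [0,0,0.16],
    [0,0,0.24],
    [0,0,0.32],
    [0,0,0.4],
    [0,0,0.48],
    [0,0,0.5]
  ]
}}

```text
time: 22.68
tool_pos: [0.4957, -0.2611, 0.0626]
tcp_rot: [-2.272, -2.16, 0.001]
wrist_force: [1.1, 2.5, -1.1]
width: 0.454
```

```bash
cat > r.py <<'E'
from st import *
print(cmd(.03,-.035,.062),rot(-2.6))
E
python3 r.py
```

```text
{'time': 22.6833, 'q': array([-0.5298,  0.2278,  2.0031,  0.0012,  0.9175, -0.4803]), 'tool_pos': array([ 0.4957, -0.2611,  0.0626]), 'tcp_rot': array([-2.2715, -2.1603,  0.0015]), 'wrist_force': array([ 1.123 ,  2.4897, -1.0662]), 'torque': array([ 0.2603, -0.1013,  0.035 ]), 'width': 0.453829809710912}
[[ 0.0502  0.9987 -0.0054]
 [ 0.9987 -0.0502  0.0043]
 [ 0.004  -0.0056 -1.    ]]
jig frame 0.030275209766604798 -0.03569038806207091 yaw y rel jig 0.3152073605575001
[ 0.07 -0.    0.06] [-0.007  0.008  2.915]
```

Emit:
{"op": "play_rows", "data": {
  "slide": [
    [0,0,0],
    [0,0,0],
    [0,0,0],
    [0,0,0],
    [0,0,0],
    [0,0,0],
    [0,0,0]
  ],
  "delta_rot": [
    [0,0,0.08],
    [0,0,0.16],
    [0,0,0.24],
    [0,0,0.32],
    [0,0,0.4],
    [0,0,0.48],
    [0,0,0.5]
  ]
}}

```text
time: 23.27
tool_pos: [0.4959, -0.2611, 0.0629]
tcp_rot: [-2.737, -1.529, 0.004]
wrist_force: [1.5, 0.7, -1.2]
width: 0.453
```

```bash
python3 r.py
```

```text
{'time': 23.2667, 'q': array([-0.5297,  0.2275,  2.0028,  0.0014,  0.9178,  0.0215]), 'tool_pos': array([ 0.4959, -0.2611,  0.0629]), 'tcp_rot': array([-2.7374, -1.529 ,  0.0036]), 'wrist_force': array([ 1.5027,  0.7055, -1.1749]), 'torque': array([ 0.1535, -0.1416, -0.0063]), 'width': 0.4525543501690978}
[[ 0.5244  0.8515 -0.005 ]
 [ 0.8515 -0.5244  0.0042]
 [ 0.001  -0.0065 -1.    ]]
jig frame 0.030480519980239543 -0.035633909778803444 yaw y rel jig -0.1866018881167663
[ 0.05 -0.06  0.09] [-0.004  0.007  2.413]
```

Emit:
{"op": "play_rows", "data": {
  "slide": [
    [0,0,0],
    [0,0,0],
    [0,0,0],
    [0,0,0],
    [0,0,0],
    [0,0,0]
  ],
  "delta_rot": [
    [0,0,0.08],
    [0,0,0.16],
    [0,0,0.24],
    [0,0,0.32],
    [0,0,0.36],
    [0,0,0.36]
  ]
}}

```text
time: 23.77
tool_pos: [0.496, -0.2612, 0.0632]
tcp_rot: [-2.967, -1.016, 0.005]
wrist_force: [0.1, -0.8, -0.1]
width: 0.451
```

```bash
python3 r.py
```

```text
{'time': 23.7667, 'q': array([-0.5297,  0.2272,  2.0026,  0.0012,  0.918 ,  0.3805]), 'tool_pos': array([ 0.496 , -0.2612,  0.0632]), 'tcp_rot': array([-2.9672, -1.016 ,  0.0052]), 'wrist_force': array([ 0.0625, -0.7909, -0.0811]), 'torque': array([ 0.0034,  0.0181, -0.0294]), 'width': 0.45071291147745646}
[[ 0.7901  0.6129 -0.0049]
 [ 0.613  -0.7901  0.004 ]
 [-0.0014 -0.0061 -1.    ]]
jig frame 0.030608873633881387 -0.03572503933361393 yaw y rel jig -0.5456062789706664
[ 0.03 -0.09  0.12] [-0.002  0.007  2.054]
```

Emit:
{"op": "play_rows", "data": {
  "slide": [
    [0,-0.05,0.1],
    [0,-0.05,0.1],
    [0,-0.05,0.1],
    [0,-0.05,0.1],
    [0,-0.05,0.1],
    [0,-0.05,0.1]
  ],
  "delta_rot": [
    [0,0,0.08],
    [0,0,0.16],
    [0,0,0.24],
    [0,0,0.32],
    [0,0,0.4],
    [0,0,0.4]
  ]
}}

```text
time: 24.27
tool_pos: [0.496, -0.2612, 0.0627]
tcp_rot: [-3.111, -0.407, 0.006]
wrist_force: [0.1, 0.7, -0.7]
width: 0.447
```

```bash
python3 r.py
```

```text
{'time': 24.2667, 'q': array([-0.5295,  0.2273,  2.0035,  0.0008,  0.916 ,  0.7804]), 'tool_pos': array([ 0.496 , -0.2612,  0.0627]), 'tcp_rot': array([-3.1113, -0.4074,  0.0058]), 'wrist_force': array([ 0.1176,  0.6566, -0.6802]), 'torque': array([-0.029 , -0.0342,  0.0608]), 'width': 0.4465197338730733}
[[ 0.9663  0.2575 -0.0042]
 [ 0.2575 -0.9663  0.0032]
 [-0.0032 -0.0042 -1.    ]]
jig frame 0.030619854491537722 -0.035725460411648466 yaw y rel jig -0.9450083100575724
[-0.01 -0.09  0.07] [-0.001  0.006  1.655]
```

Emit:
{"op": "play_rows", "data": {
  "slide": [
    [0,0,0],
    [0,0,0],
    [0,0,0],
    [0,0,0],
    [0,0,0],
    [0,0,0]
  ],
  "delta_rot": [
    [0,0,0.08],
    [0,0,0.16],
    [0,0,0.24],
    [0,0,0.32],
    [0,0,0.36],
    [0,0,0.36]
  ]
}}

```text
time: 24.77
tool_pos: [0.4959, -0.2613, 0.0628]
tcp_rot: [3.138, -0.127, -0.01]
wrist_force: [0.4, 1.5, -0.1]
width: 0.456
```

```bash
python3 r.py
```

```text
{'time': 24.7667, 'q': array([-0.5272,  0.2271,  2.0034, -0.0044,  0.9163,  1.1269]), 'tool_pos': array([ 0.4959, -0.2613,  0.0628]), 'tcp_rot': array([ 3.1384, -0.1265, -0.0099]), 'wrist_force': array([ 0.4463,  1.4999, -0.1486]), 'torque': array([ 0.4425, -0.1751,  6.0101]), 'width': 0.45623868436971365}
[[ 0.9967 -0.0805 -0.0063]
 [-0.0805 -0.9968 -0.0004]
 [-0.0063  0.0009 -1.    ]]
jig frame 0.030530157427834673 -0.035807300894868443 yaw y rel jig -1.2859854069193037
[-0.03 -0.09  0.08] [0.005 0.005 1.314]
```

Emit:
{"op": "play_rows", "data": {
  "slide": [
    [0,0,0],
    [0,0,0],
    [0,0,-1],
    [0,0,-3],
    [0,0,-6],
    [0,0,-9.5],
    [0,0,-13],
    [0,0,-16.5],
    [0,0,-20],
    [0,0,-23],
    [0,0,-25],
    [0,0,-25]
  ],
  "delta_rot": [
    [0,0,-0.1],
    [0,0,-0.22],
    [0,0,-0.25],
    [0,0,-0.25],
    [0,0,-0.25],
    [0,0,-0.25],
    [0,0,-0.25],
    [0,0,-0.25],
    [0,0,-0.25],
    [0,0,-0.25],
    [0,0,-0.25],
    [0,0,-0.25]
  ]
}}

```text
time: 25.77
tool_pos: [0.5001, -0.2627, 0.3199]
tcp_rot: [3.125, 0.265, 0.006]
wrist_force: [-0.2, 0.2, 0.8]
width: 0.452
```

```bash
cat > r.py <<'E'
from st import *
print(cmd(-.08,.17,.30))
for n in("top","side"):
    c=read_camera(n); i=c["image"][170:290,290:430]; save(c,n+"13.png",cv2.resize(i,None,fx=5,fy=5,interpolation=cv2.INTER_CUBIC))
E
python3 r.py
```

```text
{'time': 25.7667, 'q': array([-0.5265,  0.0111,  1.7422, -0.0021,  1.3819,  0.8758]), 'tool_pos': array([ 0.5001, -0.2627,  0.3199]), 'tcp_rot': array([3.1251, 0.2646, 0.0063]), 'wrist_force': array([-0.2124,  0.2281,  0.7864]), 'torque': array([-0.0171,  0.0029, -0.0328]), 'width': 0.4517921115400211}
[[ 0.9858  0.1681  0.0045]
 [ 0.1681 -0.9858 -0.005 ]
 [ 0.0036  0.0056 -1.    ]]
jig frame 0.034976390374218014 -0.03563979865073006 yaw y rel jig -1.0364796679021557
[  0.57 -23.56   1.86]
```

View pics/side13.png

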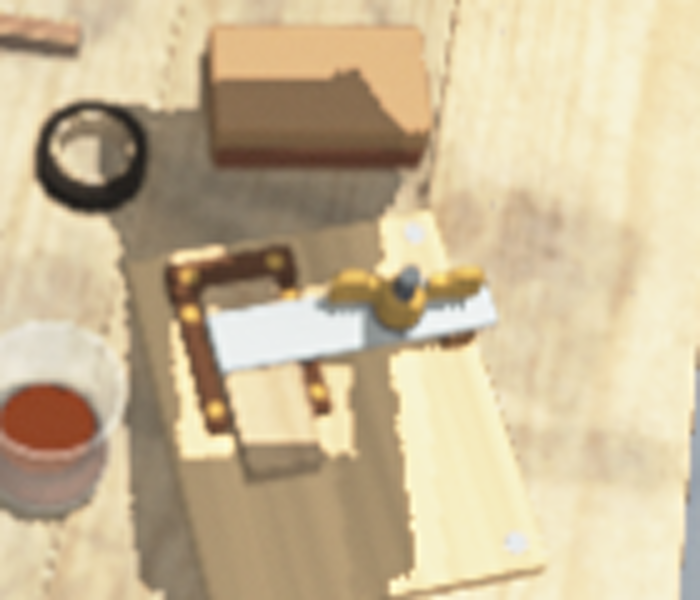

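View pics/top13.png

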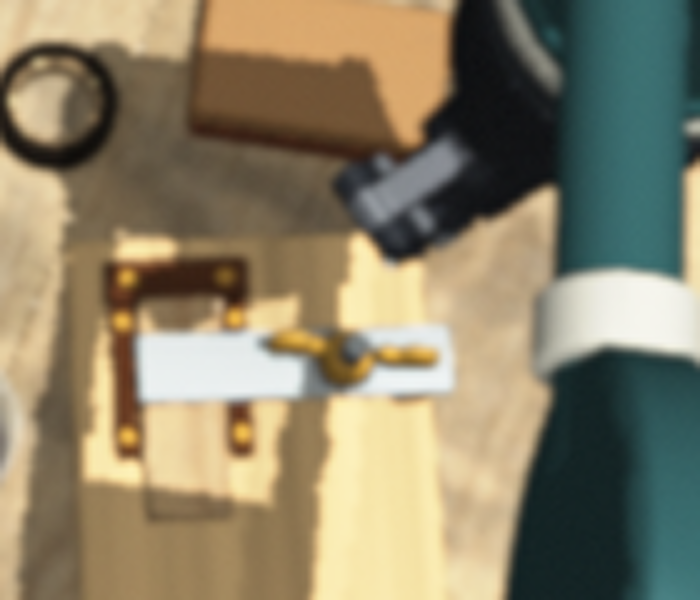

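```bash
cat > r.py <<'E'
from st import *
for n in("side","top"):
    c=read_camera(n)
    def med(x,y,z,k=1):
        u,v=proj(c,jw(x,y,z)); u,v=int(round(u)),int(round(v))
        return np.median([at_depth(c,uu,vv)[2] for uu in range(u-k,u+k+1) for vv in range(v-k,v+k+1)])
    print(n,"strap top",[round(med(.03,y,.041),4) for y in(.045,.04,.035,.03,.025,.02)],
      "block",[round(med(x,.03,.034),4) for x in(-.024,-.018,-.01,0,.005)],"board",[round(med(x,y,.016),4) for x,y in((-.05,-.03),(-.02,-.05),(-.05,.0))],"rail",round(med(.01,.0535,.026,0),4))
    r=landmark_of("wing_a",c); print([(q["conf"],np.round(q["at"],1)) for q in r[:3]])
    for a in(1.2,1.3,1.4,1.48,1.55): print(a,[np.round(proj(c,jw(.03+.034*np.cos(b),-.035+.034*np.sin(b),.064)),1) for b in(a,a-np.pi)])
E
python3 r.py | tail -14
```

```text
side strap top [np.float64(0.0409), np.float64(0.0409), np.float64(0.0409), np.float64(0.0414), np.float64(0.0417), np.float64(0.0422)] block [np.float64(0.0354), np.float64(0.0361), np.float64(0.0345), np.float64(0.0347), np.float64(0.0355)] board [np.float64(0.0163), np.float64(0.015), np.float64(0.0172)] rail 0.0261
[(0.62, array([353.5, 228.8])), (0.58, array([384.5, 224.2]))]
1.2 [array([355.5, 225. ]), array([386.4, 230.1])]
1.3 [array([355.4, 226.4]), array([386.5, 228.7])]
1.4 [array([355.5, 227.8]), array([386.4, 227.3])]
1.48 [array([355.6, 228.9]), array([386.1, 226.2])]
1.55 [array([355.8, 229.9]), array([385.9, 225.3])]
top strap top [np.float64(0.0394), np.float64(0.0386), np.float64(0.0406), np.float64(0.0399), np.float64(0.04), np.float64(0.0412)] block [np.float64(0.0341), np.float64(0.0338), np.float64(0.0335), np.float64(0.0333), np.float64(0.0348)] board [np.float64(0.0165), np.float64(0.015), np.float64(0.0157)] rail 0.0236
[(0.67, array([341.8, 239. ])), (0.6, array([375.2, 242.3]))]
1.2 [array([343.7, 234. ]), array([376.4, 245.3])]
1.3 [array([343.3, 235.6]), array([376.8, 243.7])]
1.4 [array([343. , 237.2]), array([377.1, 242. ])]
1.48 [array([342.9, 238.6]), array([377.2, 240.7])]
1.55 [array([342.9, 239.7]), array([377.1, 239.5])]
```

```bash
cat > r.py <<'E'
from st import *
print(cmd(.03,-.035,.12),cmd(.03,-.035,.063),rot(-.8))
E
python3 r.py|tail -1
```

```text
[ 0.1   0.02 19.04] [ 0.15  0.04 24.74] [-0.005  0.009 -0.236]
```

Emit:
{"op": "play_rows", "data": {
  "slide": [
    [0,0,3],
    [0,0,6.5],
    [0,0,10],
    [0.1,0,13.5],
    [0.1,0,17],
    [0.1,0,19],
    [0.1,0,20],
    [0.1,0,20]
  ],
  "delta_rot": [
    [0,0,-0.1],
    [0,0,-0.2],
    [0,0,-0.24],
    [0,0,-0.24],
    [0,0,-0.24],
    [0,0,-0.24],
    [0,0,-0.24],
    [0,0,-0.24]
  ]
}}

```text
time: 26.73
tool_pos: [0.4928, -0.2584, 0.1061]
tcp_rot: [-3.067, -0.636, 0.023]
wrist_force: [-0.4, 0.1, 0.1]
width: 0.452
```

```bash
python3 r.py; sleep 0
```

```text
{'time': 26.7333, 'q': array([-0.5259,  0.1731,  1.9753, -0.0035,  1.0104,  0.6376]), 'tool_pos': array([ 0.4928, -0.2584,  0.1061]), 'tcp_rot': array([-3.0668, -0.6364,  0.0233]), 'wrist_force': array([-0.4   ,  0.1125,  0.1042]), 'torque': array([-0.0638, -0.0203, -0.0136]), 'width': 0.45203176036028275}
[[ 0.9173  0.3978 -0.0165]
 [ 0.3979 -0.9174  0.0061]
 [-0.0127 -0.0122 -0.9998]]
jig frame 0.02655208092000245 -0.03426851024119243 yaw y rel jig -0.7962435673854875
[ 0.18  0.28 -1.39] [0.25 0.35 4.31] [-0.012  0.013  0.004]
```

Emit:
{"op": "play_rows", "data": {
  "slide": [
    [0.2,0.3,0],
    [0.25,0.33,1],
    [0.25,0.35,2.5],
    [0.25,0.35,3.6],
    [0.25,0.35,4.2],
    [0.25,0.35,4.3],
    [0.25,0.35,4.3]
  ],
  "delta_rot": [
    [-0.012,0.013,0],
    [-0.012,0.013,0],
    [-0.012,0.013,0],
    [-0.012,0.013,0],
    [-0.012,0.013,0],
    [-0.012,0.013,0],
    [-0.012,0.013,0]
  ]
}}

```text
time: 27.32
tool_pos: [0.4956, -0.2603, 0.063]
tcp_rot: [-3.076, -0.638, -0.0]
wrist_force: [-0.5, -0.1, 0.2]
width: 0.451
```

Emit:
{"op": "play_rows", "data": {
  "slide": [
    [0,0,0],
    [0,0,0],
    [0,0,0],
    [0,0,0],
    [0,0,0]
  ],
  "delta_rot": [
    [0,0,0.06],
    [0,0,0.12],
    [0,0,0.18],
    [0,0,0.24],
    [0,0,0.24]
  ]
}}

```text
time: 27.73
tool_pos: [0.4965, -0.2608, 0.0641]
tcp_rot: [3.13, 0.263, 0.003]
wrist_force: [0.7, -0.9, -0.1]
width: 0.444
```

```bash
python3 r.py; sleep 0
```

```text
{'time': 27.7333, 'q': array([-0.5283,  0.2218,  2.0073,  0.0005,  0.9108,  0.8745]), 'tool_pos': array([ 0.4965, -0.2608,  0.0641]), 'tcp_rot': array([3.1299, 0.2631, 0.0025]), 'wrist_force': array([ 0.6553, -0.8919, -0.1408]), 'torque': array([0.0608, 0.0098, 0.023 ]), 'width': 0.44400191834282027}
[[ 0.986   0.1669  0.0017]
 [ 0.1669 -0.986  -0.0005]
 [ 0.0016  0.0008 -1.    ]]
jig frame 0.030894281148984182 -0.03517307353376954 yaw y rel jig -1.0376966184346572
[-0.06 -0.06 -5.59] [-0.07 -0.06  0.11] [ 0.001 -0.001 -0.238]
```

Now small steps into contact.

Emit:
{"op": "play_rows", "data": {
  "slide": [
    [0,0,0],
    [0,0,0],
    [0,0,0]
  ],
  "delta_rot": [
    [0,0,0.04],
    [0,0,0.08],
    [0,0,0.08]
  ]
}}

```text
time: 27.98
tool_pos: [0.4963, -0.2608, 0.0644]
tcp_rot: [3.137, 0.143, 0.002]
wrist_force: [-1.6, 0.1, 0.8]
width: 0.451
```

```bash
python3 r.py|grep -E "q'|torq|yaw"
```

```text
{'time': 27.9833, 'q': array([-0.528 ,  0.2212,  2.0072, -0.0005,  0.9116,  0.9522]), 'tool_pos': array([ 0.4963, -0.2608,  0.0644]), 'tcp_rot': array([3.1372, 0.1428, 0.0017]), 'wrist_force': array([-1.621 ,  0.0681,  0.8245]), 'torque': array([-0.007 ,  0.2638,  0.8933]), 'width': 0.4512160718508794}
jig frame 0.030758008271053433 -0.03522321249220407 yaw y rel jig -1.114424885187984
```

Emit:
{"op": "play_rows", "data": {
  "slide": [
    [0,0,0],
    [0,0,0],
    [0,0,0]
  ],
  "delta_rot": [
    [0,0,0.04],
    [0,0,0.06],
    [0,0,0.06]
  ]
}}

```text
time: 28.23
tool_pos: [0.4962, -0.2608, 0.0645]
tcp_rot: [3.139, 0.057, 0.0]
wrist_force: [-0.3, 0.6, -0.9]
width: 0.449
```

```bash
python3 r.py|grep -E "q'|torq|yaw"
```

```text
{'time': 28.2333, 'q': array([-0.5273,  0.2211,  2.0073, -0.0022,  0.9118,  1.0083]), 'tool_pos': array([ 0.4962, -0.2608,  0.0645]), 'tcp_rot': array([3.1389, 0.0574, 0.0005]), 'wrist_force': array([-0.3284,  0.6312, -0.9282]), 'torque': array([0.0809, 0.1121, 2.306 ]), 'width': 0.44868146602948666}
jig frame 0.030643180321574807 -0.03526109770262731 yaw y rel jig -1.1687979818991905
```

Emit:
{"op": "play_rows", "data": {
  "slide": [
    [0,0,0],
    [0,0,0],
    [0,0,-1],
    [0,0,-3],
    [0,0,-6],
    [0,0,-9.5],
    [0,0,-13],
    [0,0,-16.5],
    [0,0,-20],
    [0,0,-23],
    [0,0,-25],
    [0,0,-25]
  ],
  "delta_rot": [
    [0,0,-0.1],
    [0,0,-0.22],
    [0,0,-0.25],
    [0,0,-0.25],
    [0,0,-0.25],
    [0,0,-0.25],
    [0,0,-0.25],
    [0,0,-0.25],
    [0,0,-0.25],
    [0,0,-0.25],
    [0,0,-0.25],
    [0,0,-0.25]
  ]
}}

```text
time: 29.23
tool_pos: [0.499, -0.2617, 0.3219]
tcp_rot: [3.101, 0.445, 0.016]
wrist_force: [1.3, 0.2, 0.2]
width: 0.451
```

```bash
cat > r.py <<'E'
from st import *
for n in("top","side"):
    c=read_camera(n); i=c["image"][170:290,290:430]; save(c,n+"14.png",cv2.resize(i,None,fx=5,fy=5,interpolation=cv2.INTER_CUBIC))
    print([(q["conf"],np.round(q["at"],1)) for q in landmark_of("wing_a",c)[:2]])
    print([np.round((proj(c,jw(-.03,y,.034))-[290,170]+.5)*5-.5,0) for y in(.047,.013)])
E
python3 r.py
```

```text
{'time': 29.2333, 'q': array([-0.5269,  0.0027,  1.7472, -0.0005,  1.3781,  0.7587]), 'tool_pos': array([ 0.499 , -0.2617,  0.3219]), 'tcp_rot': array([3.1008, 0.4453, 0.0163]), 'wrist_force': array([1.31  , 0.2496, 0.1606]), 'torque': array([-0.0084, -0.0051, -0.0358]), 'width': 0.4513167810548926}
[[ 0.9595  0.2814  0.0116]
 [ 0.2815 -0.9595 -0.0073]
 [ 0.0091  0.0103 -0.9999]]
jig frame 0.03355745580949586 -0.03513702585452782 yaw y rel jig -0.9201564701413287
[(0.69, array([378.1, 242.5])), (0.69, array([344.6, 237.4]))]
[array([148., 516.]), array([232., 513.])]
[(0.73, array([385. , 224.8])), (0.69, array([354.2, 227.7]))]
[array([250., 475.]), array([327., 461.])]
```

View pics/top14.png

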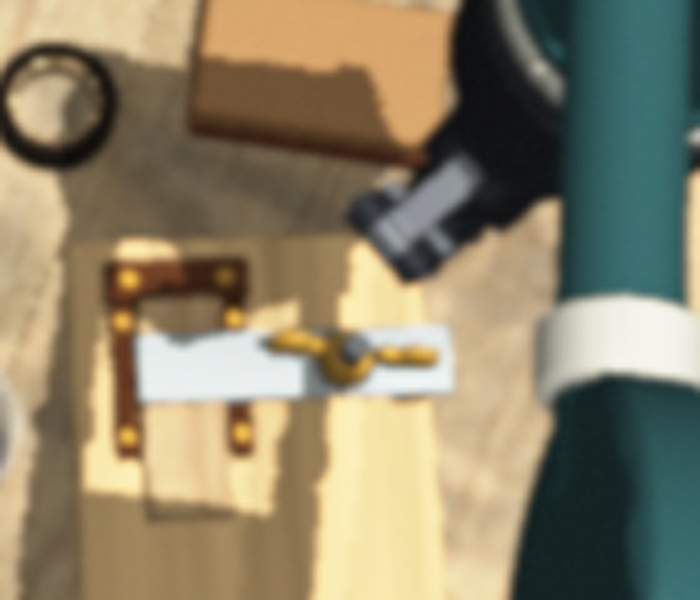

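View pics/side14.png

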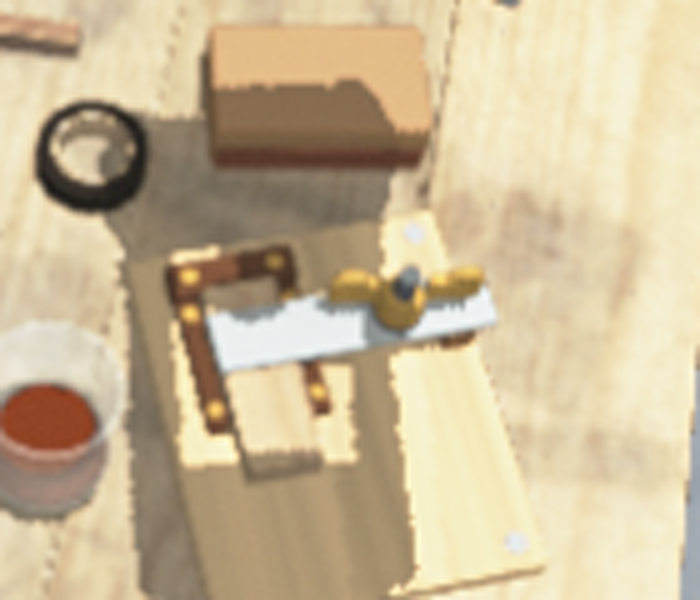

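```bash
python3 -c "
from workcell import *
print(finish_job())"
```

```text
the job is handed in; nothing more can be done
None
```

I pushed the block home with the closed fingers, then tightened the wing nut to its hard stop in three clockwise strokes. I handed the job in at about 29 s. The hand-in reports no verdict.

- **Block home:** The push met the end stop with about 13 N. In the last pictures the near end sits within about 1–2 mm of its home position, which is inside the 3 mm limit but close to the measuring error.
- **Nut tight:** The nut turned about 6.3 rad in all. I went back in to check it, and the torque rose steeply as soon as the fingers met the wings (0.9 then 2.3 N m, against 0.04 N m to turn it).
- **Peak torque:** It was about 6 N m on the tool when the nut first reached the stop, higher than needed.
- **Strap:** The depth readings put its top at 39–42 mm, against 41 mm when tight. I could not measure its force on the block directly.
- **Rest of the scene:** The tea glass, the sanding block and the tape looked unmoved by eye in the pictures. The gripper was lifted well clear, with the fingertips about 0.3 m above the bench.

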